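# Pack up the bead kit

## Task

Pack up the bead kit. The pliers were pushed into the bead box's tool bay the wrong way round: take them out, turn them end for end and slide them back in jaws first, as far as they go, so that the handles stick out ready to grab. Put every bead case into the glass canister, set its lid squarely in the mouth with the knob still loose, then turn the knob clockwise until it is snug, without overtightening it; leave the bowl, the magnetic tray and the scoop where they are.

Things in the scene. Friction and masses are not known exactly. Their poses are not given: they have to be found in the camera images.
- bead_box: wooden bead box, fixed, 150 (x) x 140 (y) x 69 mm high, origin at the centre of its underside. In its front (-x) face is the tool bay: a level pocket along +x, 64 mm wide, 110 mm deep, from 5 to 38 mm above the table, open at the front only, solid elsewhere. On top: open bead compartments and a small shut flap, not used here
- bay_mouth (a point): centre of the bay's mouth opening, 21.5 mm above the table, 75 mm in front of the box's origin; +x points straight into the bay, y across it
- pliers_center (a point): aluminium flat-nose pliers, rigid, 165 mm long (x, jaws to +x), 14 mm thick (z), 140 g. Point half-way up, within 8 mm of the centre of mass; pivot disc 28 mm wide at x = 24 mm. At the start the handles are in the bay on its 5 mm floor and about 60 mm of the jaw end sticks out
- pliers_jaw_tip (a point): tip of the pliers' jaws, half-way up, 80 mm ahead (+x) of pliers_center; axes as the pliers. The jaws are 19 mm wide over their 45 mm length
- pliers_handle_end (a point): end of the pliers' handles, half-way up, midway between the two, 85 mm behind (-x) pliers_center; axes as the pliers. The last 60 mm of the handles run parallel, 46 mm wide over both
- canister: square glass canister, open at the top, standing firmly (fixed), 120 x 120 mm outside, 90 mm high, walls and floor 6 mm (inside 108 x 108 mm); origin at the centre of its underside, x and y along its sides
- canister_mouth (a point): centre of the canister's mouth, level with the rim, 90 mm above the table; axes as the canister
- lid_center (a point): square wooden lid, 270 g with knob: a plug 102 x 102 x 14 mm with rubber gasket, above it a flange 118 x 118 x 10 mm that rests on the rim. Point 12 mm above the plug's underside. It starts on the table, plug down. Fully seated on the canister the point lies 2 mm below the rim. It fits in any of four quarter turns
- lid_knob (a joint): free turn of the lid's knob, rad, growing clockwise seen from above: 0 to 0.8 (loose) at the start, 2.6 where the gasket begins to be squeezed. Steady drag of about 0.06 N m on the way
- lid_gasket (a joint): squeeze of the gasket: how far, in rad, the knob has been turned clockwise past that point; 0 at the start. Here the torque jumps to 0.14 N m and climbs by 1 N m per rad. Snug is 0.05 to 0.3; past 0.4 the gasket is crushed. When the knob is let go it springs back to 0.14 if it was turned further
- knob_grip (a point): middle of the knob's wooden bar, on the turning axis, 33 mm above lid_center: the bar is 60 mm long (x), 18 mm thick (y), 30 mm high (15 mm above and below this point); axes turn with the knob. The lid is carried by it too
- case0_center (a point): clear plastic flip-top bead case with a white cap at its +x end and round beads showing through its sides: a box 84 (x) x 24 (y) x 20 (z) mm, 45 g. Point at its centre. It may be absent
- case1_center (a point): clear plastic flip-top bead case with a white cap at its +x end and round beads showing through its sides: a box 84 (x) x 24 (y) x 20 (z) mm, 45 g. Point at its centre. It may be absent
- case2_center (a point): clear plastic flip-top bead case with a white cap at its +x end and round beads showing through its sides: a box 84 (x) x 24 (y) x 20 (z) mm, 45 g. Point at its centre. It may be absent
- case3_center (a point): clear plastic flip-top bead case with a white cap at its +x end and round beads showing through its sides: a box 84 (x) x 24 (y) x 20 (z) mm, 45 g. Point at its centre. It may be absent
- bowl_center (a point): grey stoneware bowl, 116 mm across, 50 mm high. The point is at its centre, half-way up. A bystander
- tray_center (a point): round black magnetic tray with curved walls, 136 mm across, 24 mm high, with a few clasps in it. The point is at its centre, half-way up. A bystander
- scoop_center (a point): white plastic bead scoop, 135 mm long, 20 mm high; its blade end is +x. Point 10 mm up, between blade and handle. A bystander
There are look-alikes about, which are no part of the job. What is shaped like the part that bears case3_center but green or orange is not meant.

How it is judged (in metres and radians):
On the way, in this order (a step that is already met when the one before it is completed fails the run):
1. the lid sits down in the canister's mouth over the cases, its knob still loose (horizontal distance between lid_center and canister_mouth below 0.008 m and z of lid_center in the frame of canister_mouth between -0.008 and 0.002 m and angle between lid_center's own z axis and vertical below 0.05 rad and x of case0_center in the frame of canister between -0.056 and 0.056 m and y of case0_center in the frame of canister between -0.056 and 0.056 m and z of each of case0_center, case1_center, case2_center, case3_center in the frame of canister below 0.078 m and x of case1_center in the frame of canister between -0.056 and 0.056 m and y of case1_center in the frame of canister between -0.056 and 0.056 m and x of case2_center in the frame of canister between -0.056 and 0.056 m and y of case2_center in the frame of canister between -0.056 and 0.056 m and x of case3_center in the frame of canister between -0.056 and 0.056 m and y of case3_center in the frame of canister between -0.056 and 0.056 m and value of joint lid_knob below 1.8 rad), for 0.2 s.
2. the knob is turned clockwise until snug (horizontal distance between lid_center and canister_mouth below 0.008 m and z of lid_center in the frame of canister_mouth between -0.008 and 0.002 m and angle between lid_center's own z axis and vertical below 0.05 rad and value of joint lid_gasket above 0.05 rad), for 0.2 s.
At the end, for the whole second after the job is handed in: Pliers at rest in the bay, jaw tip 85 mm or more inside the mouth, handle ends 30 mm or more outside; every case present inside the canister below the rim; lid seated level in the mouth (8 mm off centre, 4 mm in height, 0.05 rad at most), gasket squeezed by 0.05 to 0.4 rad (all of step 2 and x of pliers_jaw_tip in the frame of bay_mouth above 0.085 m and y of pliers_jaw_tip in the frame of bay_mouth between -0.034 and 0.034 m and z of pliers_jaw_tip in the frame of bay_mouth between -0.02 and 0.02 m and x of pliers_handle_end in the frame of bay_mouth below -0.03 m and linear speed of each of pliers, lid below 0.02 m/s and x of case0_center in the frame of canister between -0.056 and 0.056 m and y of case0_center in the frame of canister between -0.056 and 0.056 m and z of each of case0_center, case1_center, case2_center, case3_center in the frame of canister below 0.078 m and x of case1_center in the frame of canister between -0.056 and 0.056 m and y of case1_center in the frame of canister between -0.056 and 0.056 m and x of case2_center in the frame of canister between -0.056 and 0.056 m and y of case2_center in the frame of canister between -0.056 and 0.056 m and x of case3_center in the frame of canister between -0.056 and 0.056 m and y of case3_center in the frame of canister between -0.056 and 0.056 m and value of joint lid_gasket below 0.4 rad); the robot touches nothing.
It fails at once if the knob is overtightened (gasket squeezed past 0.4 rad) (value of joint lid_gasket above 0.4 rad).
It fails at once if the bowl is moved by more than 30 mm (distance of bowl_center from where it was at the start of the episode above 0.03 m).
It fails at once if the magnetic tray is moved by more than 30 mm (distance of tray_center from where it was at the start of the episode above 0.03 m).
It fails at once if the scoop is moved by more than 30 mm (distance of scoop_center from where it was at the start of the episode above 0.03 m).
Of case0, case1, case2, case3 only 2 to 4 are there at a start; the rules pass over those that are not, and their reading is None.
At some moment in a run one of case0, case1, case2, case3 may be knocked a few centimetres aside while the robot is not near it.
Once in a run the grip may slacken for a moment while it holds something.
It also fails if it takes over 210 s, if anything falls off the work surface, if the arm or the gripper's body presses on something with over 40 N, if the wrist force passes 120 N, or if a joint passes its speed limit or range.

## Robot

A 6-joint arm with a two-finger parallel gripper is mounted at the origin on the work surface. World frame = base frame: x ahead of the robot, y to its left, z up, the work surface at z = 0. Lengths are in mm, angles in rad, forces in N, time in s.
With the tool pointing down it reaches from about 350 to 975 mm from the base axis. Payload 7.1 kg.
Tool frame: the origin (TCP) lies on the centre line of the jaws, within the pads' length; the fingertips stand 8 mm ahead of it and the grasp point (between the pads) lies 11 mm behind it; z points along the fingers, x is the direction in which the jaws open and shut, and the axes are right-handed (so a half turn about z gives the same grasp; the last joint's range is limited). The gripper opens to 88 mm and grips with 3 to 60 N. Pads are 20 mm wide; open, the fingers measure 115 mm over their backs; the gripper's body (75 mm by 178 mm) begins 61 mm behind the grasp point.
Start: joints at [1.287, 0.423, 1.63, -0, 1.089, -0.019], TCP at [163.541, 603.207, 230.675] pointing down, gripper open.
Joint ranges: [-3, 3], [-0.9, 2.11], [0.09, 2.58], [-1.31, 4.45], [0.11, 2.69], [-2.54, 2.54]. Speed limits (rad/s): [2.39, 2.39, 3.01, 3.14, 3.14, 3.14].

## Interface

Orientations are given as a rotation vector (axis times angle).
In Python, from workcell import ctrl gives the robot as it stands.
- The arm moves only by the shell command python3 -m handwheel 'ROWS'. ROWS is JSON, a list of rows, each a list of 3 entries, a list of its own where there are three numbers: the turn, a rotation vector about the tool's x, y, z in rad, then the shift along the tool's x, y, z in mm, then the opening, from 0 (shut) to 1 (fully open). In form: [[[ax, ay, az], [tx, ty, tz], jaw], ...]. A call has exactly 10 rows; each row shifts and turns the pose as measured when the row begins, along the tool's axes as they then stand; what a row does not reach is not made up. A row lasts 1/12 s, in which the tool goes at most 41.7 mm and 7.16 degrees, less where a joint would pass 70% of its speed; a pose out of reach is approached as far as the arm can. A call with a gripper value outside its range is refused whole. The fingers move at their own pace and stop on an object; the grip force is fixed at half the most. Time passes only in rows, so rows that do not move let the fingers close, or fill a call up. It gives the time, the measured TCP pose, the force and the opening at its end, in the units of the state.
- ctrl.get_obs(): the state, without advancing time (a new reading comes with each control period).
- ctrl.get_image(name): name is "scene" or "top"; returns a dict with "pixels" (384x512x3 uint8, red, green, blue), "camera_matrix" (3x3 intrinsics, pixels), "rvec" (rotation vector, rad) and "tvec" (3), from world to camera coordinates, as OpenCV has them. Camera axes: x right, y down, z forward; pixel columns grow to the right and rows downward; lengths in mm; the calibration is good to about 2 mm. A picture is of the moment at which its call begins. There is no depth.
- ctrl.close_job(): hands the job in, once; it reports no verdict.
Trained networks look in a picture, given as the dict that the camera call returned (one of the last four; its "shot" number tells which), for a name from the list of things; names that differ only in an ending like _2 or _b are one class to them, and where a whole thing is asked for, a point or a joint stands for the part that bears it (a point fixed in the world has none). Each returns a list of dicts, best first, with "score" (0 to 1); they miss things now and then, are a little off and sometimes report something else, mostly with a low value. They report only what shows in the picture. A call takes as long as a camera call. They do not tell look-alikes from the thing itself.
- ctrl.look_for(picture, query): "position" ([x, y, z] in mm, in the coordinates of the camera as it stood for that picture, good to about 4 mm: the middle of the surface that is visible of it).
- ctrl.spot_point(picture, query): "position" ([x, y, z] in mm, in the coordinates of the camera as it stood for that picture, good to about 4 mm: a listed point, or the origin of a listed thing).
The state is a dict: "t": time; "qpos": joint angles; "qvel": joint speeds; "joint_torque": joint torques, N m; "ee_pos": TCP position; "orientation": TCP orientation; "ft_force": force on the tool from outside, world axes, zero at the start; "moment": the same for the moment, N m; "width": finger opening in mm.
Only numpy, scipy, OpenCV 4.12 (cv2) and the standard library are available. Lean on these libraries where they do the work, as an engineer would, in place of code of your own. Each camera call takes 0.05 s, during which the arm holds its last target.

## Working session

There is one attempt and no reset: what is moved stays moved. The work goes in short steps, Python scripts to look and compute and a shell command to move; the robot and the scene stay as the last step left them, time stands still between calls to the robot, and variables do not carry over. Pictures are saved under pics/ and viewed, and the job is handed in when it is done.

```bash
ls; mkdir -p pics; cat > h.py <<'E'
import numpy as np, cv2
from workcell import ctrl
from scipy.spatial.transform import Rotation as R
def snap(cam,fn=None):
    p=ctrl.get_image(cam)
    if fn: cv2.imwrite('pics/'+fn+'.png',cv2.cvtColor(np.asarray(p['pixels']),cv2.COLOR_RGB2BGR))
    return p
def c2w(p,x):
    Rm,_=cv2.Rodrigues(np.array(p['rvec'],float)); return Rm.T@(np.array(x,float)-np.array(p['tvec'],float).ravel())
def w2p(p,x):
    q,_=cv2.projectPoints(np.array(x,float).reshape(-1,3),np.array(p['rvec'],float),np.array(p['tvec'],float),np.array(p['camera_matrix'],float),None); return q.reshape(-1,2)
def ray(p,uv,z):
    Rm,_=cv2.Rodrigues(np.array(p['rvec'],float)); K=np.array(p['camera_matrix'],float)
    c=-Rm.T@np.array(p['tvec'],float).ravel(); d=Rm.T@np.linalg.inv(K)@np.array([uv[0],uv[1],1.])
    return c+d*(z-c[2])/d[2]
def st():
    o=ctrl.get_obs(); print('t',round(o['t'],2),'pos',np.round(o['ee_pos'],1),'R\n',np.round(R.from_rotvec(o['orientation']).as_matrix(),3),'F',np.round(o['ft_force'],1),'M',np.round(o['moment'],2),'w',round(o['width'],1),'q',np.round(o['qpos'],3)); return o
E
python3 - <<'E'
from h import *
st()
for c in('scene','top'):
    p=snap(c,c+'0')
    print(c,np.round(c2w(p,[0,0,0])),np.round(p['camera_matrix'],1).tolist())
    for n in ['bead_box','canister','lid_center','knob_grip','pliers_center','pliers_jaw_tip','case0_center','bowl_center','tray_center','scoop_center','bay_mouth','canister_mouth']:
        print(n,[(round(d['score'],2),np.round(c2w(p,d['position'])).tolist()) for d in ctrl.spot_point(p,n)])
E
```

```text
pics
t 0.0 pos [163.4 602.7 229.9] R
 [[ 0.262  0.965 -0.   ]
 [ 0.965 -0.262 -0.002]
 [-0.002 -0.    -1.   ]] F [-0.1  0.8  0. ] M [ 0.01  0.01 -0.  ] w 87.9 q [ 1.287  0.424  1.631  0.     1.089 -0.019]
scene [1013.  463. 1021.] [[449.9, 0.0, 262.0], [0.0, 449.9, 194.0], [0.0, 0.0, 1.0]]
bead_box [(0.81, [600.0, -287.0, -2.0])]
canister [(0.59, [603.0, 293.0, -3.0])]
lid_center [(0.6, [444.0, 468.0, 13.0])]
knob_grip [(0.62, [412.0, 194.0, 44.0])]
pliers_center [(0.78, [600.0, -228.0, 12.0])]
pliers_jaw_tip [(0.7, [605.0, -228.0, 16.0]), (0.52, [608.0, -153.0, 12.0])]
case0_center [(0.63, [407.0, -287.0, 8.0])]
bowl_center [(0.86, [773.0, -149.0, 25.0])]
tray_center [(0.62, [600.0, -205.0, 21.0]), (0.6, [751.0, 86.0, 10.0]), (0.36, [607.0, -148.0, 13.0])]
scoop_center [(0.87, [446.0, 467.0, 12.0]), (0.47, [776.0, -148.0, 27.0])]
bay_mouth [(0.61, [600.0, -203.0, 24.0])]
canister_mouth [(0.71, [409.0, 197.0, 13.0]), (0.67, [605.0, 293.0, 87.0]), (0.65, [444.0, 469.0, 13.0])]
top [400.  81. 990.] [[387.4, 0.0, 257.2], [0.0, 387.4, 189.4], [0.0, 0.0, 1.0]]
bead_box [(0.86, [598.0, -287.0, -2.0])]
canister [(0.23, [752.0, 80.0, 10.0])]
lid_center [(0.56, [408.0, 191.0, 10.0])]
knob_grip [(0.69, [409.0, 193.0, 42.0]), (0.49, [606.0, 290.0, 92.0])]
pliers_center [(0.69, [602.0, -228.0, 10.0]), (0.64, [606.0, -145.0, 11.0])]
pliers_jaw_tip [(0.62, [537.0, 96.0, 8.0]), (0.6, [606.0, -144.0, 9.0]), (0.27, [446.0, 471.0, 11.0])]
case0_center [(0.61, [408.0, -285.0, 12.0])]
bowl_center [(0.89, [771.0, -148.0, 23.0]), (0.34, [408.0, 197.0, 46.0])]
tray_center [(0.92, [753.0, 81.0, 10.0])]
scoop_center [(0.84, [445.0, 471.0, 12.0])]
bay_mouth [(0.71, [600.0, -211.0, 20.0]), (0.64, [409.0, -283.0, 9.0])]
canister_mouth [(0.7, [607.0, 291.0, 92.0]), (0.33, [752.0, 84.0, 13.0])]
```

View pics/scene0.png

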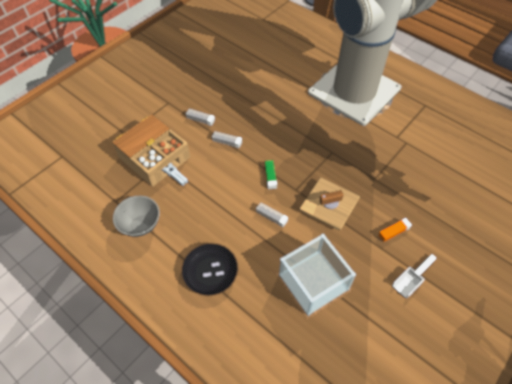

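View pics/top0.png

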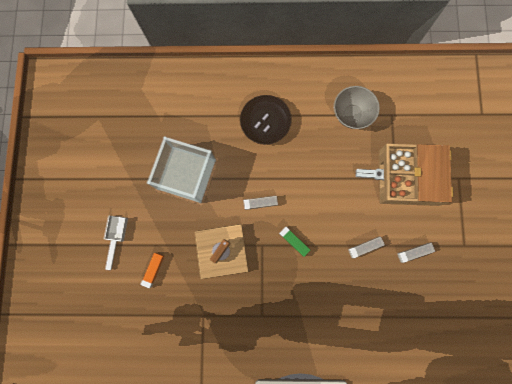

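```bash
cat >> h.py <<'E'
def crop(p,fn,u0,v0,u1,v1,s=6):
    im=cv2.cvtColor(np.asarray(p['pixels']),cv2.COLOR_RGB2BGR)[v0:v1,u0:u1]
    cv2.imwrite('pics/'+fn+'.png',cv2.resize(im,None,fx=s,fy=s,interpolation=cv2.INTER_CUBIC))
def cases(p,z=20):
    im=np.asarray(p['pixels']); hsv=cv2.cvtColor(im,cv2.COLOR_RGB2HSV)
    m=((hsv[...,1]<60)&(hsv[...,2]>120)).astype(np.uint8)
    n,l,s,c=cv2.connectedComponentsWithStats(m)
    for i in range(1,n):
        if 40<s[i,4]<1200:
            pts=np.argwhere(l==i)[:,::-1].astype(np.float32)
            W=np.array([ray(p,q,z)[:2] for q in pts],np.float32)
            r=cv2.minAreaRect(W)
            d=np.cov(W.T); w,v=np.linalg.eigh(d)
            print('blob px',np.round(c[i]),'n',s[i,4],'mean',np.round(W.mean(0)),'rect',np.round(r[0]),np.round(r[1]),'axis deg',round(np.degrees(np.arctan2(v[1,1],v[0,1])),1))
E
python3 - <<'E'
from h import *
p=snap('top'); cases(p)
crop(p,'c1',140,130,280,290,5); crop(p,'c2',330,130,460,270,5)
E
```

```text
blob px [8. 5.] n 174 mean [1091.  807.] rect [1090.  807.] [48. 31.] axis deg 89.8
blob px [30.  4.] n 250 mean [1090.  743.] rect [1090.  743.] [72. 28.] axis deg 88.9
blob px [57.  4.] n 245 mean [1090.  666.] rect [1089.  666.] [71. 28.] axis deg 87.7
blob px [470.   2.] n 132 mean [1082. -474.] rect [1082. -474.] [70. 12.] axis deg 89.3
blob px [498.   2.] n 127 mean [1081. -551.] rect [1081. -550.] [70. 12.] axis deg 89.5
blob px [446.  20.] n 439 mean [1029. -407.] rect [1035. -399.] [70. 71.] axis deg 143.4
blob px [472.  18.] n 682 mean [1034. -475.] rect [1034. -475.] [74. 71.] axis deg -155.0
blob px [28. 23.] n 613 mean [1035.  742.] rect [1035.  743.] [73. 70.] axis deg -139.5
blob px [ 7. 23.] n 320 mean [1036.  804.] rect [1035.  803.] [72. 40.] axis deg -173.5
blob px [426.  39.] n 59 mean [ 975. -348.] rect [ 979. -346.] [21. 30.] axis deg 152.4
blob px [ 5. 48.] n 267 mean [959. 799.] rect [958. 800.] [35. 68.] axis deg -175.6
blob px [24. 44.] n 368 mean [969. 749.] rect [959. 742.] [69. 73.] axis deg 122.4
blob px [ 4. 73.] n 207 mean [885. 795.] rect [883. 792.] 
[... 621 characters left out ...]
s deg 87.7
blob px [370. 173.] n 221 mean [ 606. -182.] rect [ 605. -181.] [68. 26.] axis deg 86.5
blob px [260. 202.] n 315 mean [532.  97.] rect [531.  97.] [26. 84.] axis deg 97.7
blob px [113. 237.] n 558 mean [444. 465.] rect [430. 469.] [ 45. 134.] axis deg 173.1
blob px [284. 231.] n 58 mean [458.  37.] rect [459.  37.] [14. 25.] axis deg 133.9
blob px [366. 247.] n 351 mean [ 420. -164.] rect [ 421. -164.] [25. 87.] axis deg 111.8
blob px [416. 253.] n 359 mean [ 407. -285.] rect [ 407. -285.] [25. 89.] axis deg 108.5
blob px [146. 284.] n 52 mean [329. 378.] rect [329. 378.] [25. 12.] axis deg 71.7
blob px [296. 382.] n 222 mean [107.  11.] rect [107.   2.] [  4. 212.] axis deg 90.2
```

View pics/c1.png

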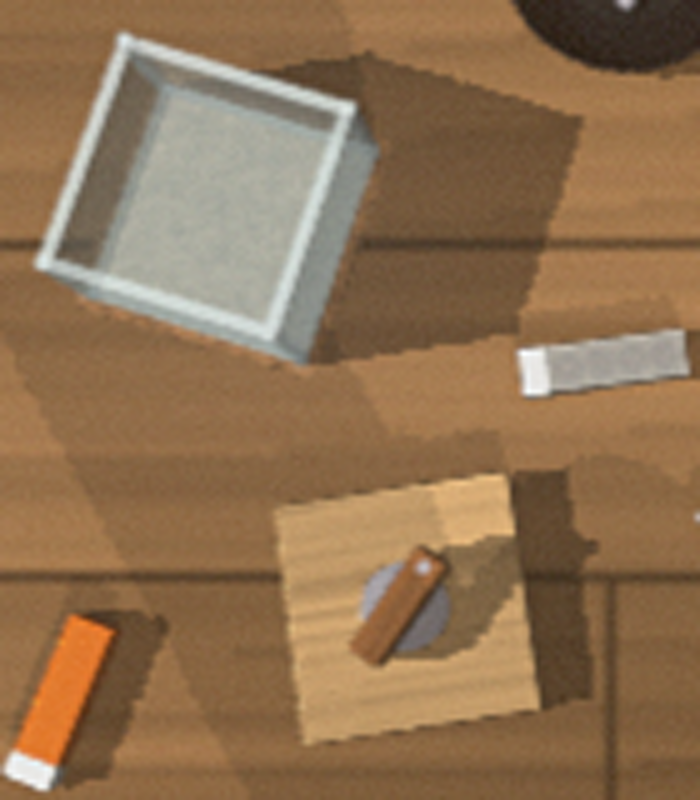

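View pics/c2.png

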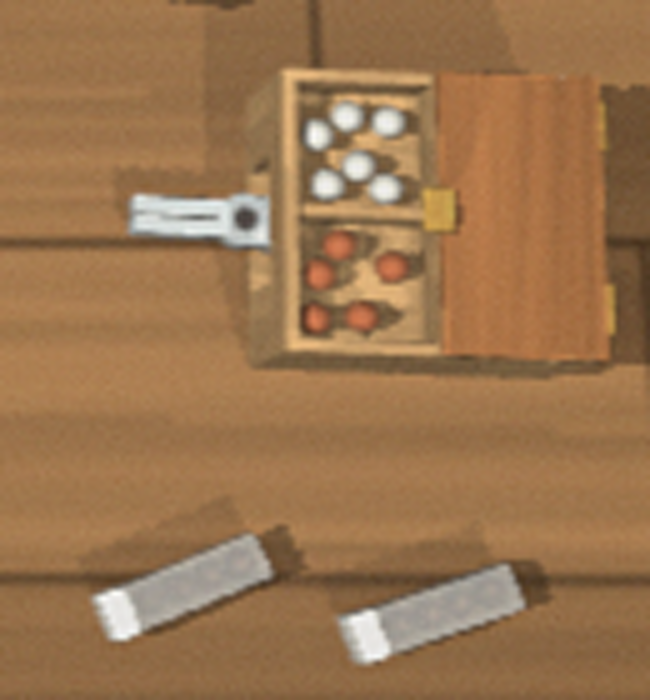

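```bash
python3 - <<'E'
from h import *
p=snap('top')
def g(L,u0,v0,z,s=5): return np.array([ray(p,((x+.5)/s-.5+u0,(y+.5)/s-.5+v0),z)[:2] for x,y in L])
def sq(name,L,u0,v0,z):
    W=g(L,u0,v0,z); print(name,'c',np.round(W.mean(0),1),'sides',[round(np.linalg.norm(W[i]-W[i-1]),1) for i in range(len(W))],'ang',[round(np.degrees(np.arctan2(*(W[i]-W[i-1])[::-1]))%90,1) for i in range(len(W))],np.round(W).tolist())
sq('can',[(122,35),(357,103),(275,343),(38,266)],140,130,90)
sq('lid',[(275,507),(507,473),(541,708),(304,744)],140,130,24)
sq('knob',[(418,546),(447,565),(380,665),(350,645)],140,130,60)
sq('box',[(283,70),(607,75),(607,358),(288,355)],330,130,69)
sq('pli',[(130,196),(127,236),(268,247),(268,195)],330,130,19)
print(g([(248,355),(250,100)],330,130,0))
E
```

```text
can c [607.4 289.2] sides [np.float64(119.3), np.float64(120.2), np.float64(122.0), np.float64(120.2)] ang [np.float64(72.8), np.float64(73.4), np.float64(72.8), np.float64(72.1)] [[682.0, 329.0], [648.0, 214.0], [531.0, 250.0], [568.0, 364.0]]
lid c [409.2 193. ] sides [np.float64(116.7), np.float64(116.9), np.float64(116.1), np.float64(117.1)] ang [np.float64(8.7), np.float64(8.4), np.float64(8.8), np.float64(8.7)] [[458.0, 260.0], [475.0, 144.0], [361.0, 126.0], [343.0, 242.0]]
knob c [409.7 192.6] sides [np.float64(56.3), np.float64(16.6), np.float64(56.3), np.float64(17.2)] ang [np.float64(56.0), np.float64(57.4), np.float64(56.5), np.float64(57.4)] [[438.0, 184.0], [429.0, 170.0], [382.0, 201.0], [391.0, 215.0]]
box c [ 597.5 -285.8] sides [np.float64(140.5), np.float64(156.1), np.float64(139.2), np.float64(150.1)] ang [np.float64(88.0), np.float64(88.9), np.float64(85.5), np.float64(89.5)] [[669.0, -212.0], [666.0, -368.0], [527.0, -357.0], [528.0, -207.0]]
pli c [ 605.5 -180.7] sides [np.float64(69.9), np.float64(20.9), np.float64(71.1), np.float64(27.0)] ang [np.float64(0.3), np.float64(83.6), np.float64(85.3), np.float64(87.1)] [[617.0, -147.0], [596.0, -144.0], [591.0, -215.0], [618.0, -217.0]]
[[ 538.04304066 -208.02049631]
 [ 672.7845967  -215.62783732]]
```

```bash
cat >> h.py <<'E'
def plan(x,y,z,yaw,n=None):
    """remaining motion, tool-down: per-row values in tool axes"""
    o=ctrl.get_obs(); M=R.from_rotvec(o['orientation']).as_matrix(); P=np.array(o['ee_pos'])
    cy=np.degrees(np.arctan2(M[1,0],M[0,0])); dy=(yaw-cy+180)%360-180
    d=np.array([x,y,z])-P
    # tilt fix
    T=np.array([[np.cos(np.radians(yaw)),np.sin(np.radians(yaw)),0],[np.sin(np.radians(yaw)),-np.cos(np.radians(yaw)),0],[0,0,-1]])
    print('t',round(o['t'],1),'pos',np.round(P,1),'yaw',round(cy,1),'w',round(o['width'],1),'F',np.round(o['ft_force'],1),'q',np.round(o['qpos'],2))
    print('d world',np.round(d,1),'d tool',np.round(M.T@d,1),'dyaw deg',round(dy,1),'turn vec',np.round(R.from_matrix(M.T@T).as_rotvec(),3))
    if n:
        for i in range(n):
            a=np.radians(cy+dy*i/n); 
            t=np.array([[np.cos(a),np.sin(a),0],[np.sin(a),-np.cos(a),0],[0,0,-1]]).T@(d/n)
            print('row',i,'rz',round(-np.radians(dy/n),3),'t',np.round(t,0))
E
python3 - <<'E'
from h import *
plan(532,97,130,7.7,18)
E
```

```text
t 1.4 pos [163.5 603.2 230.7] yaw 74.8 w 87.9 F [0.1 0.2 0.1] q [ 1.29  0.42  1.63 -0.    1.09 -0.02]
d world [ 368.5 -506.2 -100.7] d tool [-392.1  488.1  100.7] dyaw deg -67.1 turn vec [0.    0.    1.172]
row 0 rz 0.065 t [-22.  27.   6.]
row 1 rz 0.065 t [-20.  28.   6.]
row 2 rz 0.065 t [-18.  30.   6.]
row 3 rz 0.065 t [-16.  31.   6.]
row 4 rz 0.065 t [-14.  32.   6.]
row 5 rz 0.065 t [-12.  33.   6.]
row 6 rz 0.065 t [-10.  33.   6.]
row 7 rz 0.065 t [-8. 34.  6.]
row 8 rz 0.065 t [-5. 34.  6.]
row 9 rz 0.065 t [-3. 35.  6.]
row 10 rz 0.065 t [-1. 35.  6.]
row 11 rz 0.065 t [ 1. 35.  6.]
row 12 rz 0.065 t [ 4. 35.  6.]
row 13 rz 0.065 t [ 6. 34.  6.]
row 14 rz 0.065 t [ 8. 34.  6.]
row 15 rz 0.065 t [10. 33.  6.]
row 16 rz 0.065 t [12. 32.  6.]
row 17 rz 0.065 t [14. 32.  6.]
```

```bash
python3 -m handwheel '[[[0,0,0.065],[-22,27,0],1],[[0,0,0.065],[-20,28,0],1],[[0,0,0.065],[-18,30,0],1],[[0,0,0.065],[-16,31,0],1],[[0,0,0.065],[-14,32,0],1],[[0,0,0.065],[-12,33,0],1],[[0,0,0.065],[-10,33,0],1],[[0,0,0.065],[-8,34,0],1],[[0,0,0.065],[-5,34,0],1],[[0,0,0.065],[-3,35,0],1]]'; python3 -c "
from h import *
plan(532,97,130,7.7,10)"
```

```text
t: 2.23
ee_pos: [370.1, 314.7, 230.6]
orientation: [-2.979, -0.983, -0.006]
ft_force: [0.7, 0.7, 0.2]
width: 88.3
t 2.2 pos [370.1 314.7 230.6] yaw 36.5 w 88.3 F [0.7 0.7 0.2] q [0.68 0.22 1.93 0.   0.99 0.04]
d world [ 161.9 -217.7 -100.6] d tool [  0.  271.7  99.6] dyaw deg -28.8 turn vec [-0.005 -0.004  0.503]
row 0 rz 0.05 t [ 0. 27. 10.]
row 1 rz 0.05 t [ 1. 27. 10.]
row 2 rz 0.05 t [ 3. 27. 10.]
row 3 rz 0.05 t [ 4. 27. 10.]
row 4 rz 0.05 t [ 5. 27. 10.]
row 5 rz 0.05 t [ 7. 26. 10.]
row 6 rz 0.05 t [ 8. 26. 10.]
row 7 rz 0.05 t [ 9. 25. 10.]
row 8 rz 0.05 t [11. 25. 10.]
row 9 rz 0.05 t [12. 24. 10.]
```

```bash
python3 -m handwheel '[[[0,0,0.05],[0,27,10],1],[[0,0,0.05],[1,27,10],1],[[0,0,0.05],[3,27,10],1],[[0,0,0.05],[4,27,10],1],[[0,0,0.05],[5,27,10],1],[[0,0,0.05],[7,26,10],1],[[0,0,0.05],[8,26,10],1],[[0,0,0.05],[9,26,10],1],[[0,0,0.05],[11,25,10],1],[[0,0,0.05],[12,24,10],1]]'; python3 -c "
from h import *
p=snap('top'); crop(p,'g1',200,150,330,260,5); p=snap('scene'); crop(p,'g1s',220,150,350,260,5)
plan(532,97,11,7.7)"
```

```text
t: 3.07
ee_pos: [539.9, 82.3, 130.3]
orientation: [-3.127, -0.169, -0.021]
ft_force: [0.3, 0.7, -0.4]
width: 87.7
t 3.2 pos [540.5  80.9 129.5] yaw 6.1 w 87.7 F [-0.2  0.4 -0.3] q [0.12 0.45 1.88 0.01 0.8  0.01]
d world [  -8.5   16.1 -118.5] d tool [ -8.3 -15.8 118.5] dyaw deg 1.6 turn vec [-0.009 -0.013 -0.028]
```

View pics/g1s.png

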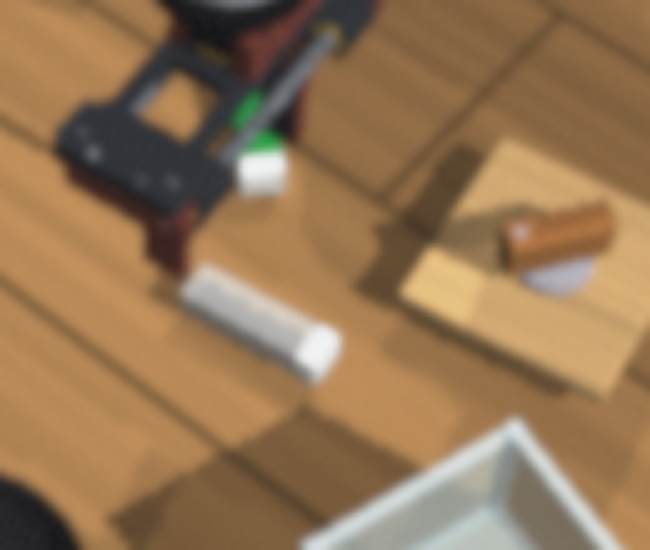

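```bash
python3 -m handwheel '[[[-0.009,-0.013,-0.028],[-8,-16,20],0.65],[[0,0,0],[0,0,20],0.65],[[0,0,0],[0,0,20],0.65],[[0,0,0],[0,0,20],0.65],[[0,0,0],[0,0,18],0.65],[[0,0,0],[0,0,10],0.65],[[0,0,0],[0,0,7],0.65],[[0,0,0],[0,0,3],0.65],[[0,0,0],[0,0,0],0.65],[[0,0,0],[0,0,0],0.65]]'; python3 -c "
from h import *
plan(532,97,11,7.7)"
```

```text
t: 4.0
ee_pos: [532.7, 100.0, 10.7]
orientation: [-3.133, -0.219, -0.009]
ft_force: [0.5, 0.3, 0.8]
width: 57.1
t 4.0 pos [532.7 100.   10.7] yaw 8.0 w 57.1 F [0.5 0.3 0.8] q [0.16 0.65 1.91 0.   0.57 0.02]
d world [-0.7 -3.   0.3] d tool [-1.1  2.9 -0.3] dyaw deg -0.3 turn vec [-0.001 -0.006  0.005]
```

```bash
python3 -m handwheel '[[[0,0,0],[-1,3,0],0.3],[[0,0,0],[0,0,0],0],[[0,0,0],[0,0,0],0],[[0,0,0],[0,0,0],0],[[0,0,0],[0,0,0],0],[[0,0,0],[0,0,0],0],[[0,0,0],[0,0,-10],0],[[0,0,0],[0,0,-30],0],[[0,0,0],[0,0,-40],0],[[0,0,0],[0,0,-40],0]]'; python3 -c "
from h import *
plan(600,309,135,-17+0)
plan(600,309,135,72.9)
import numpy as np
a=np.radians(-17.1); ex=np.array([np.cos(a),np.sin(a)]); ey=np.array([-np.sin(a),np.cos(a)]); print(ex,ey)
"
```

```text
t: 4.83
ee_pos: [527.3, 95.5, 131.4]
orientation: [3.134, 0.218, -0.009]
ft_force: [0.8, 0.5, -1.4]
width: 23.9
t 4.8 pos [527.3  95.5 131.4] yaw 8.0 w 23.9 F [ 0.8  0.5 -1.4] q [0.16 0.44 1.89 0.   0.82 0.02]
d world [ 72.7 213.5   3.6] d tool [ 101.6 -201.4   -4.1] dyaw deg -25.0 turn vec [0.001 0.006 0.436]
t 4.8 pos [527.3  95.5 131.4] yaw 8.0 w 23.9 F [ 0.8  0.5 -1.4] q [0.16 0.44 1.89 0.   0.82 0.02]
d world [ 72.7 213.5   3.6] d tool [ 101.6 -201.4   -4.1] dyaw deg 64.9 turn vec [-0.004  0.005 -1.133]
[ 0.95579301 -0.29404033] [0.29404033 0.95579301]
```

```bash
python3 -c "
from h import *
plan(587.2,295.9,140,-17.1,9)"
```

```text
t 4.8 pos [527.3  95.5 131.4] yaw 8.0 w 23.9 F [ 0.8  0.5 -1.4] q [0.16 0.44 1.89 0.   0.82 0.02]
d world [ 59.9 200.4   8.6] d tool [  87.1 -190.2   -9.1] dyaw deg -25.1 turn vec [0.001 0.006 0.437]
row 0 rz 0.049 t [ 10. -21.  -1.]
row 1 rz 0.049 t [  9. -22.  -1.]
row 2 rz 0.049 t [  8. -22.  -1.]
row 3 rz 0.049 t [  7. -22.  -1.]
row 4 rz 0.049 t [  5. -23.  -1.]
row 5 rz 0.049 t [  4. -23.  -1.]
row 6 rz 0.049 t [  3. -23.  -1.]
row 7 rz 0.049 t [  2. -23.  -1.]
row 8 rz 0.049 t [  1. -23.  -1.]
```

```bash
python3 -m handwheel '[[[0,0,0.049],[10,-21,-3],0],[[0,0,0.049],[9,-22,-3],0],[[0,0,0.049],[8,-22,-2],0],[[0,0,0.049],[7,-22,-2],0],[[0,0,0.049],[5,-23,0],0],[[0,0,0.049],[4,-23,0],0],[[0,0,0.049],[3,-23,0],0],[[0,0,0.049],[2,-23,0],0],[[0,0,0.049],[1,-21,0],0],[[0,0,0],[0,0,0],0]]'; python3 -c "
from h import *
plan(587.2,295.9,24,-17.1)
p=snap('scene'); crop(p,'g2s',250,150,380,330,4)"
```

```text
t: 5.67
ee_pos: [596.0, 302.9, 162.9]
orientation: [-3.092, 0.511, -0.021]
ft_force: [-0.2, -0.1, -0.3]
width: 23.7
t 5.7 pos [596.  302.9 162.9] yaw -18.8 w 23.7 F [-0.2 -0.1 -0.3] q [ 0.45  0.56  1.58 -0.    0.99  0.78]
d world [  -8.8   -7.  -138.9] d tool [ -7.8  10.9 138.7] dyaw deg 1.7 turn vec [-0.01  -0.012 -0.029]
```

View pics/g2s.png

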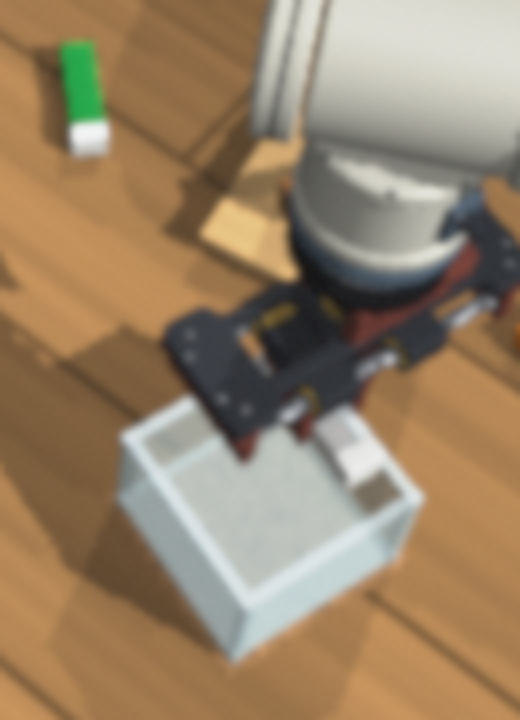

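```bash
python3 -m handwheel '[[[-0.01,-0.012,-0.029],[-7,10,0],0],[[0,0,0],[0,0,10],0],[[0,0,0],[0,0,20],0],[[0,0,0],[0,0,25],0],[[0,0,0],[0,0,25],0],[[0,0,0],[0,0,25],0],[[0,0,0],[0,0,15],0],[[0,0,0],[0,0,9],0],[[0,0,0],[0,0,2],0],[[0,0,0],[0,0,0],0]]'; python3 -c "
from h import *
plan(587.2,295.9,24,-17.1)"
```

```text
t: 6.55
ee_pos: [583.7, 286.2, 26.1]
orientation: [3.104, -0.466, 0.0]
ft_force: [0.7, 3.1, 0.4]
width: 23.7
t 6.5 pos [583.7 286.2  26.1] yaw -17.1 w 23.7 F [0.7 3.1 0.4] q [ 0.44  0.73  1.66 -0.    0.76  0.74]
d world [ 3.5  9.7 -2.1] d tool [  0.5 -10.3   2. ] dyaw deg -0.0 turn vec [ 0.003 -0.001  0.001]
```

```bash
python3 -m handwheel '[[[0,0,0],[0,-8,0],0],[[0,0,0],[0,0,0],0],[[0,0,0],[0,0,0],0.33],[[0,0,0],[0,0,0],0.33],[[0,0,0],[0,0,0],0.33],[[0,0,0],[0,0,-15],0.33],[[0,0,0],[0,0,-30],0.33],[[0,0,0],[0,0,-40],0.33],[[0,0,0],[0,0,-40],0.4],[[0,0,0],[0,0,-15],0.5]]'; python3 -c "
from h import *
plan(420,-165,120,21.8,20)"
```

```text
t: 7.38
ee_pos: [585.4, 294.5, 175.6]
orientation: [3.103, -0.466, -0.001]
ft_force: [1.4, 0.9, 1.2]
width: 38.3
t 7.4 pos [585.4 294.5 175.6] yaw -17.1 w 38.3 F [1.4 0.9 1.2] q [ 0.45  0.53  1.6  -0.    1.02  0.75]
d world [-165.4 -459.5  -55.6] d tool [-23.3 487.6  57.4] dyaw deg 38.9 turn vec [ 0.003  0.001 -0.678]
row 0 rz -0.034 t [-1. 24.  3.]
row 1 rz -0.034 t [-2. 24.  3.]
row 2 rz -0.034 t [-3. 24.  3.]
row 3 rz -0.034 t [-4. 24.  3.]
row 4 rz -0.034 t [-4. 24.  3.]
row 5 rz -0.034 t [-5. 24.  3.]
row 6 rz -0.034 t [-6. 24.  3.]
row 7 rz -0.034 t [-7. 23.  3.]
row 8 rz -0.034 t [-8. 23.  3.]
row 9 rz -0.034 t [-8. 23.  3.]
row 10 rz -0.034 t [-9. 23.  3.]
row 11 rz -0.034 t [-10.  22.   3.]
row 12 rz -0.034 t [-11.  22.   3.]
row 13 rz -0.034 t [-11.  22.   3.]
row 14 rz -0.034 t [-12.  21.   3.]
row 15 rz -0.034 t [-13.  21.   3.]
row 16 rz -0.034 t [-14.  20.   3.]
row 17 rz -0.034 t [-14.  20.   3.]
row 18 rz -0.034 t [-15.  19.   3.]
row 19 rz -0.034 t [-16.  19.   3.]
```

```bash
python3 -m handwheel '[[[0,0,-0.034],[-1,24,0],0.65],[[0,0,-0.034],[-2,24,0],0.65],[[0,0,-0.034],[-3,24,0],0.65],[[0,0,-0.034],[-4,24,0],0.65],[[0,0,-0.034],[-4,24,0],0.65],[[0,0,-0.034],[-5,24,0],0.65],[[0,0,-0.034],[-6,24,0],0.65],[[0,0,-0.034],[-7,23,0],0.65],[[0,0,-0.034],[-8,23,0],0.65],[[0,0,-0.034],[-8,23,0],0.65]]';python3 -m handwheel '[[[0,0,-0.034],[-9,23,6],0.65],[[0,0,-0.034],[-10,22,6],0.65],[[0,0,-0.034],[-11,22,6],0.65],[[0,0,-0.034],[-11,22,6],0.65],[[0,0,-0.034],[-12,21,6],0.65],[[0,0,-0.034],[-13,21,6],0.65],[[0,0,-0.034],[-14,20,5],0.65],[[0,0,-0.034],[-14,18,0],0.65],[[0,0,-0.034],[-12,14,0],0.65],[[0,0,0],[0,0,0],0.65]]'; python3 -c "
from h import *
p=snap('top','t2'); cases(p)
plan(420,-165,11,21.8)" | grep -v '\[10[0-9][0-9]'
```

```text
t: 8.22
ee_pos: [508.7, 62.9, 197.8]
orientation: [-3.132, -0.102, -0.049]
ft_force: [0.9, -0.5, 0.5]
width: 57.3
t: 9.05
ee_pos: [440.7, -150.8, 165.2]
orientation: [3.077, 0.603, 0.079]
ft_force: [-0.2, 0.5, 0.4]
width: 57.0
blob px [426.  39.] n 56 mean [ 975. -348.] rect [ 974. -350.] [17. 33.] axis deg 148.6
blob px [ 5. 48.] n 249 mean [958. 799.] rect [958. 798.] [71. 31.] axis deg -177.3
blob px [23. 45.] n 365 mean [969. 749.] rect [959. 743.] [69. 73.] axis deg 124.6
blob px [ 4. 73.] n 201 mean [885. 795.] rect [883. 796.] [25. 70.] axis deg -176.7
blob px [12. 73.] n 118 mean [884. 771.] rect [883. 771.] [14. 70.] axis deg 178.9
blob px [363. 105.] n 813 mean [ 788. -172.] rect [ 783. -157.] [109. 116.] axis deg -179.0
blob px [ 2. 98.] n 119 mean [813. 790.] rect [807. 788.] [71. 16.] axis deg -174.8
blob px [  9. 101.] n 141 mean [806. 771.] rect [807. 771.] [71. 15.] axis deg 179.9
blob px [  6. 125.] n 116 mean [739. 771.] rect [735. 771.] [16. 61.] axis deg -177.5
blob px [396. 155.] n 62 mean [ 654. -251.] rect [ 654. -251.] [14. 33.] axis deg 121.2
blob px [401. 16
[... 367 characters left out ...]
 -511.] rect [ 438. -513.] [57.  8.] axis deg -169.7
blob px [363. 248.] n 295 mean [ 417. -158.] rect [ 418. -160.] [24. 77.] axis deg 111.4
blob px [454. 295.] n 548 mean [ 307. -369.] rect [ 312. -382.] [102.  61.] axis deg 64.8
blob px [146. 284.] n 52 mean [329. 378.] rect [329. 378.] [25. 12.] axis deg 71.7
blob px [509. 317.] n 60 mean [ 256. -493.] rect [ 258. -492.] [13. 37.] axis deg 164.4
blob px [296. 382.] n 221 mean [107.  11.] rect [107.   2.] [  4. 212.] axis deg 90.2
t 9.1 pos [ 441.2 -150.   165.4] yaw 22.1 w 57.1 F [ 0.1 -0.  -0.6] q [-0.37  0.27  2.05  0.03  0.77 -0.78]
d world [ -21.2  -15.  -154.4] d tool [-32.9   3.7 153.1] dyaw deg -0.3 turn vec [ 0.014 -0.049  0.005]
```

View pics/t2.png

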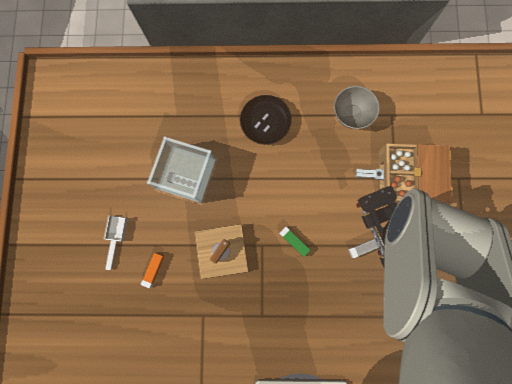

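```bash
python3 -m handwheel '[[[0.014,-0.049,0],[-20,0,0],0.65],[[0,0,0],[-9,3,15],0.65],[[0,0,0],[0,0,20],0.65],[[0,0,0],[0,0,25],0.65],[[0,0,0],[0,0,20],0.65],[[0,0,0],[0,0,15],0.65],[[0,0,0],[0,0,5],0.65],[[0,0,0],[0,0,0],0.65],[[0,0,0],[0,0,0],0.65],[[0,0,0],[0,0,0],0.65]]'; python3 -c "
from h import *
plan(420,-165,11,21.8)
p=snap('scene'); crop(p,'g3s',160,90,290,200,5)"
```

```text
t: 9.93
ee_pos: [423.5, -160.3, 70.2]
orientation: [3.077, 0.591, 0.021]
ft_force: [0.3, -0.6, 0.6]
width: 56.8
t 9.9 pos [ 423.5 -160.3   70.2] yaw 21.7 w 56.8 F [ 0.3 -0.6  0.6] q [-0.39  0.45  2.11  0.    0.57 -0.77]
d world [ -3.5  -4.7 -59.2] d tool [-5.6  2.4 59.2] dyaw deg 0.1 turn vec [ 0.011 -0.011 -0.001]
```

View pics/g3s.png

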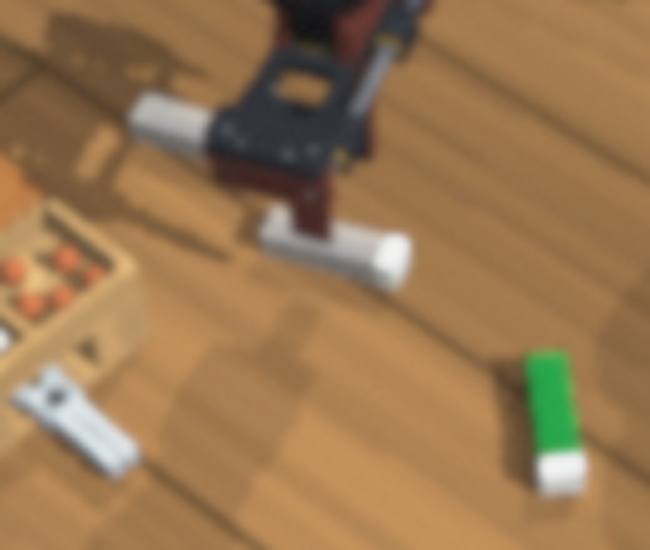

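```bash
python3 -m handwheel '[[[0.011,-0.011,0],[-5,2,0],0.65],[[0,0,0],[0,0,15],0.65],[[0,0,0],[0,0,20],0.65],[[0,0,0],[0,0,15],0.65],[[0,0,0],[0,0,5],0.65],[[0,0,0],[0,0,2],0.65],[[0,0,0],[0,0,0],0.65],[[0,0,0],[0,0,0],0.5],[[0,0,0],[0,0,0],0.4],[[0,0,0],[0,0,0],0.35]]'; python3 -c "
from h import *
plan(420,-165,11,21.8)"
```

```text
t: 10.82
ee_pos: [424.9, -168.2, 19.2]
orientation: [3.08, 0.59, 0.015]
ft_force: [0.2, -0.6, -0.1]
width: 40.2
t 10.8 pos [ 424.9 -168.2   19.2] yaw 21.7 w 40.2 F [ 0.2 -0.6 -0.1] q [-0.4   0.57  2.1   0.    0.46 -0.78]
d world [-4.9  3.2 -8.2] d tool [-3.4 -4.9  8.2] dyaw deg 0.1 turn vec [ 0.008 -0.008 -0.002]
```

```bash
python3 -m handwheel '[[[0,0,0],[-3,-5,4],0.4],[[0,0,0],[0,0,4],0.4],[[0,0,0],[0,0,0],0.4],[[0,0,0],[0,0,0],0],[[0,0,0],[0,0,0],0],[[0,0,0],[0,0,0],0],[[0,0,0],[0,0,0],0],[[0,0,0],[0,0,-10],0],[[0,0,0],[0,0,-20],0],[[0,0,0],[0,0,-30],0]]'; python3 -c "
from h import *
plan(420,-165,11,21.8)"
```

```text
t: 11.65
ee_pos: [416.4, -162.8, 69.8]
orientation: [3.084, 0.591, 0.004]
ft_force: [0.3, -0.2, -0.7]
width: 23.7
t 11.7 pos [ 416.4 -162.8   69.8] yaw 21.7 w 23.7 F [ 0.3 -0.2 -0.7] q [-0.4   0.45  2.11  0.    0.58 -0.78]
d world [  3.6  -2.2 -58.8] d tool [ 2.4  3.3 58.8] dyaw deg 0.1 turn vec [ 0.002 -0.002 -0.002]
```

```bash
python3 -c "
from h import *
plan(627.3,283.5,150,-17.1,18)"
```

```text
t 11.7 pos [ 416.4 -162.8   69.8] yaw 21.7 w 23.7 F [ 0.3 -0.2 -0.7] q [-0.4   0.45  2.11  0.    0.58 -0.78]
d world [210.9 446.3  80.2] d tool [ 361.1 -336.6  -80. ] dyaw deg -38.8 turn vec [ 0.001 -0.003  0.677]
row 0 rz 0.038 t [ 20. -19.  -4.]
row 1 rz 0.038 t [ 19. -19.  -4.]
row 2 rz 0.038 t [ 19. -20.  -4.]
row 3 rz 0.038 t [ 18. -21.  -4.]
row 4 rz 0.038 t [ 17. -21.  -4.]
row 5 rz 0.038 t [ 16. -22.  -4.]
row 6 rz 0.038 t [ 15. -23.  -4.]
row 7 rz 0.038 t [ 14. -23.  -4.]
row 8 rz 0.038 t [ 14. -24.  -4.]
row 9 rz 0.038 t [ 13. -24.  -4.]
row 10 rz 0.038 t [ 12. -25.  -4.]
row 11 rz 0.038 t [ 11. -25.  -4.]
row 12 rz 0.038 t [ 10. -26.  -4.]
row 13 rz 0.038 t [  9. -26.  -4.]
row 14 rz 0.038 t [  8. -26.  -4.]
row 15 rz 0.038 t [  7. -27.  -4.]
row 16 rz 0.038 t [  6. -27.  -4.]
row 17 rz 0.038 t [  5. -27.  -4.]
```

```bash
python3 -m handwheel '[[[0,0,0.038],[20,-19,-12],0],[[0,0,0.038],[19,-19,-12],0],[[0,0,0.038],[19,-20,-10],0],[[0,0,0.038],[18,-21,-10],0],[[0,0,0.038],[17,-21,-8],0],[[0,0,0.038],[16,-22,-8],0],[[0,0,0.038],[15,-23,-5],0],[[0,0,0.038],[14,-23,-5],0],[[0,0,0.038],[14,-24,-5],0],[[0,0,0.038],[13,-24,-5],0]]';  python3 -c "
from h import *
plan(627.3,283.5,150,-17.1,9)"
```

```text
t: 12.48
ee_pos: [539.9, 89.7, 167.1]
orientation: [3.139, -0.044, 0.021]
ft_force: [1.3, -0.4, -0.8]
width: 23.8
t 12.5 pos [539.9  89.7 167.1] yaw -1.6 w 23.8 F [ 1.3 -0.4 -0.8] q [ 0.15  0.39  1.86 -0.01  0.88  0.18]
d world [ 87.4 193.8 -17.1] d tool [  81.8 -196.2   17.7] dyaw deg -15.5 turn vec [ 0.001 -0.014  0.271]
row 0 rz 0.03 t [  9. -22.   2.]
row 1 rz 0.03 t [  8. -22.   2.]
row 2 rz 0.03 t [  8. -22.   2.]
row 3 rz 0.03 t [  7. -23.   2.]
row 4 rz 0.03 t [  6. -23.   2.]
row 5 rz 0.03 t [  6. -23.   2.]
row 6 rz 0.03 t [  5. -23.   2.]
row 7 rz 0.03 t [  4. -23.   2.]
row 8 rz 0.03 t [  4. -23.   2.]
```

```bash
python3 -m handwheel '[[[0,-0.014,0.03],[9,-22,1],0],[[0,0,0.03],[8,-22,1],0],[[0,0,0.03],[8,-22,1],0],[[0,0,0.03],[7,-22,1],0],[[0,0,0.03],[6,-22,1],0],[[0,0,0.03],[5,-20,1],0],[[0,0,0.03],[4,-16,1],0],[[0,0,0.03],[3,-12,0],0],[[0,0,0],[0,-3,0],0],[[0,0,0],[0,0,0],0]]';  python3 -c "
from h import *
plan(627.3,283.5,150,-17.1)"
```

```text
t: 13.32
ee_pos: [613.1, 257.1, 169.3]
orientation: [-3.111, 0.431, -0.007]
ft_force: [0.2, 0.4, -1.0]
width: 23.7
t 13.3 pos [613.1 257.1 169.3] yaw -15.8 w 23.7 F [ 0.2  0.4 -1. ] q [ 0.38  0.55  1.58 -0.    1.01  0.66]
d world [ 14.2  26.4 -19.3] d tool [  6.4 -29.3  19.3] dyaw deg -1.3 turn vec [-0.001 -0.004  0.023]
```

```bash
python3 -m handwheel '[[[0,0,0.023],[3,-12,5],0],[[0,0,0],[3,-12,5],0],[[0,0,0],[0,-5,0],0],[[0,0,0],[0,0,0],0],[[0,0,0],[0,0,0],0],[[0,0,0],[0,0,10],0],[[0,0,0],[0,0,15],0],[[0,0,0],[0,0,10],0],[[0,0,0],[0,0,5],0],[[0,0,0],[0,0,0],0]]';  python3 -c "
from h import *
plan(627.3,283.5,38,-17.1)
p=snap('top'); crop(p,'g4',130,100,290,230,5)"
```

```text
t: 14.15
ee_pos: [625.4, 279.1, 117.7]
orientation: [3.106, -0.462, 0.004]
ft_force: [-0.9, -0.3, -0.8]
width: 24.0
t 14.2 pos [625.4 279.1 117.7] yaw -16.9 w 24.0 F [-0.9 -0.3 -0.8] q [ 0.4   0.64  1.55 -0.    0.95  0.7 ]
d world [  1.9   4.4 -79.7] d tool [ 0.4 -4.9 79.7] dyaw deg -0.2 turn vec [ 0.001 -0.003  0.003]
```

View pics/g4.png

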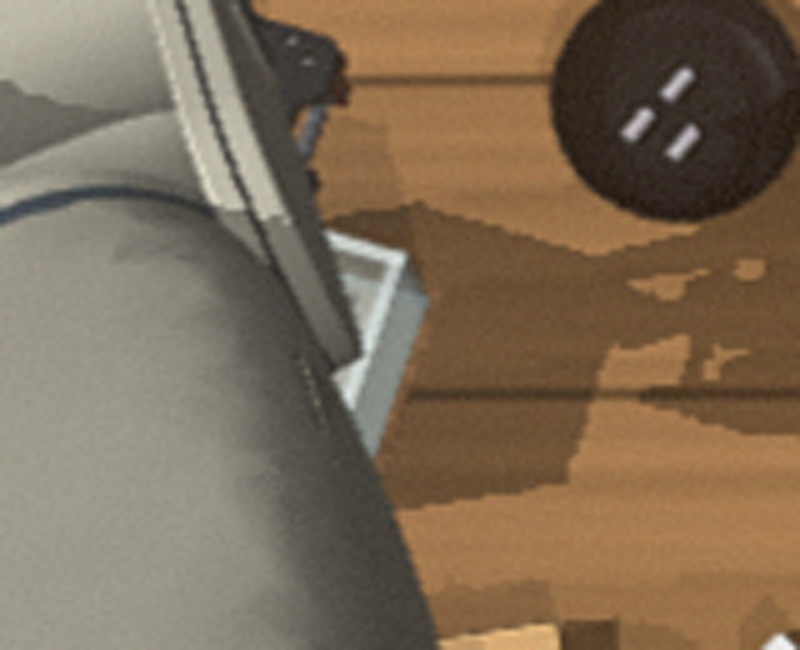

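```bash
python3 -m handwheel '[[[0,0,0],[0,-4,0],0],[[0,0,0],[0,0,10],0],[[0,0,0],[0,0,20],0],[[0,0,0],[0,0,20],0],[[0,0,0],[0,0,15],0],[[0,0,0],[0,0,8],0],[[0,0,0],[0,0,2],0],[[0,0,0],[0,0,0],0],[[0,0,0],[0,0,0],0],[[0,0,0],[0,0,0],0]]';  python3 -c "
from h import *
plan(627.3,283.5,38,-17.1)"
```

```text
t: 15.03
ee_pos: [630.7, 285.3, 42.8]
orientation: [-3.104, 0.461, -0.016]
ft_force: [0.2, -1.1, 0.2]
width: 24.1
t 15.0 pos [630.7 285.3  42.8] yaw -16.9 w 24.1 F [ 0.2 -1.1  0.2] q [ 0.41  0.74  1.56 -0.    0.83  0.71]
d world [-3.4 -1.8 -4.8] d tool [-2.8  2.8  4.7] dyaw deg -0.2 turn vec [-0.005 -0.01   0.004]
```

Good; release and rise.

```bash
python3 -m handwheel '[[[0,0,0],[-2,2,5],0],[[0,0,0],[0,0,0],0],[[0,0,0],[0,0,0],0.33],[[0,0,0],[0,0,0],0.33],[[0,0,0],[0,0,0],0.33],[[0,0,0],[0,0,-15],0.33],[[0,0,0],[0,0,-30],0.33],[[0,0,0],[0,0,-40],0.33],[[0,0,0],[0,0,-40],0.4],[[0,0,0],[0,0,-15],0.5]]'; python3 -c "
from h import *
plan(407,-286.5,120,18.5,22)"
```

```text
t: 15.87
ee_pos: [624.9, 282.9, 184.1]
orientation: [-3.107, 0.462, -0.009]
ft_force: [0.5, 0.9, -0.2]
width: 38.6
t 15.9 pos [624.9 282.9 184.1] yaw -16.9 w 38.6 F [ 0.5  0.9 -0.2] q [ 0.41  0.56  1.52 -0.    1.06  0.71]
d world [-217.9 -569.4  -64.1] d tool [-43.3 608.2  63. ] dyaw deg 35.4 turn vec [ 0.    -0.006 -0.618]
row 0 rz -0.028 t [-2. 28.  3.]
row 1 rz -0.028 t [-3. 28.  3.]
row 2 rz -0.028 t [-3. 27.  3.]
row 3 rz -0.028 t [-4. 27.  3.]
row 4 rz -0.028 t [-5. 27.  3.]
row 5 rz -0.028 t [-6. 27.  3.]
row 6 rz -0.028 t [-7. 27.  3.]
row 7 rz -0.028 t [-7. 27.  3.]
row 8 rz -0.028 t [-8. 27.  3.]
row 9 rz -0.028 t [-9. 26.  3.]
row 10 rz -0.028 t [-10.  26.   3.]
row 11 rz -0.028 t [-10.  26.   3.]
row 12 rz -0.028 t [-11.  25.   3.]
row 13 rz -0.028 t [-12.  25.   3.]
row 14 rz -0.028 t [-12.  25.   3.]
row 15 rz -0.028 t [-13.  24.   3.]
row 16 rz -0.028 t [-14.  24.   3.]
row 17 rz -0.028 t [-14.  24.   3.]
row 18 rz -0.028 t [-15.  23.   3.]
row 19 rz -0.028 t [-16.  23.   3.]
row 20 rz -0.028 t [-16.  22.   3.]
row 21 rz -0.028 t [-17.  22.   3.]
```

```bash
python3 -m handwheel '[[[0,0,-0.028],[-2,28,0],0.65],[[0,0,-0.028],[-3,28,0],0.65],[[0,0,-0.028],[-3,27,0],0.65],[[0,0,-0.028],[-4,27,0],0.65],[[0,0,-0.028],[-5,27,0],0.65],[[0,0,-0.028],[-6,27,0],0.65],[[0,0,-0.028],[-7,27,0],0.65],[[0,0,-0.028],[-7,27,0],0.65],[[0,0,-0.028],[-8,27,0],0.65],[[0,0,-0.028],[-9,26,0],0.65]]';python3 -m handwheel '[[[0,0,-0.028],[-10,26,0],0.65],[[0,0,-0.028],[-10,26,0],0.65],[[0,0,-0.028],[-11,25,0],0.65],[[0,0,-0.028],[-12,25,0],0.65],[[0,0,-0.028],[-12,25,0],0.65],[[0,0,-0.028],[-13,24,0],0.65],[[0,0,-0.028],[-14,20,0],0.65],[[0,0,-0.028],[-12,14,0],0.65],[[0,0,-0.028],[-8,8,0],0.65],[[0,0,0],[0,0,0],0.65]]'; python3 -c "
from h import *
p=snap('top','t3'); q=snap('scene'); crop(q,'g5s',150,80,280,180,5)
plan(407,-286.5,11,18.5)
crop(p,'g5',140,130,240,290,4)"
```

```text
t: 16.7
ee_pos: [531.2, 20.5, 203.6]
orientation: [-3.131, -0.009, -0.059]
ft_force: [1.1, -1.5, -0.1]
width: 57.4
t: 17.53
ee_pos: [446.3, -197.9, 211.8]
orientation: [3.109, 0.42, 0.085]
ft_force: [0.7, -0.0, 0.4]
width: 57.1
t 17.6 pos [ 447.2 -196.6  211.7] yaw 15.3 w 57.3 F [ 0.6 -0.8 -0.6] q [-0.46  0.23  1.97  0.04  0.89 -0.74]
d world [ -40.2  -89.9 -200.7] d tool [-73.3  74.  197.8] dyaw deg 3.2 turn vec [ 0.012 -0.054 -0.055]
```

View pics/g5s.png

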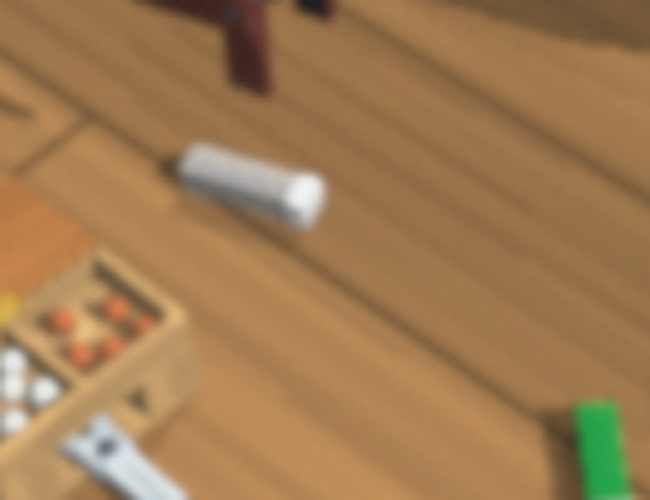

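View pics/t3.png

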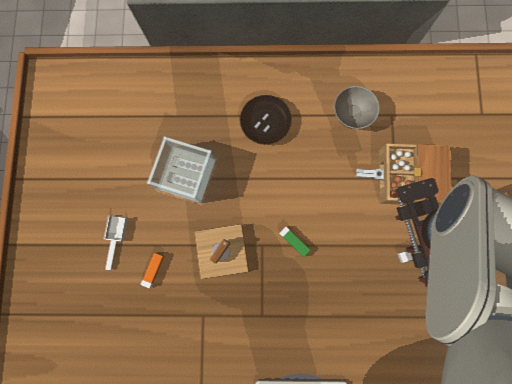

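View pics/g5.png

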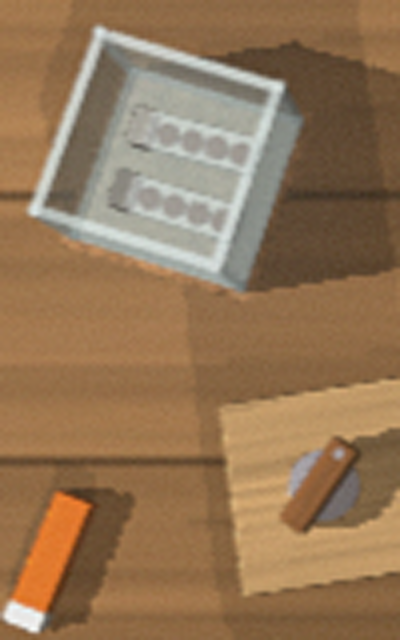

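```bash
python3 -m handwheel '[[[0.012,-0.054,-0.055],[-12,15,0],0.65],[[0,0,0],[-14,16,10],0.65],[[0,0,0],[-14,16,15],0.65],[[0,0,0],[-14,15,20],0.65],[[0,0,0],[-10,8,25],0.65],[[0,0,0],[-3,2,20],0.65],[[0,0,0],[0,0,15],0.65],[[0,0,0],[0,0,5],0.65],[[0,0,0],[0,0,0],0.65],[[0,0,0],[0,0,0],0.65]]'; python3 -c "
from h import *
plan(407,-286.5,11,18.5)"
```

```text
t: 18.47
ee_pos: [414.0, -283.7, 102.9]
orientation: [3.094, 0.512, 0.011]
ft_force: [0.0, 0.9, -0.5]
width: 57.1
t 18.5 pos [ 414.  -283.7  102.9] yaw 18.8 w 57.1 F [ 0.   0.9 -0.5] q [-0.63  0.44  1.99  0.    0.7  -0.95]
d world [ -7.   -2.8 -91.9] d tool [-8.1 -0.2 91.9] dyaw deg -0.3 turn vec [ 0.007 -0.006  0.005]
```

```bash
python3 -m handwheel '[[[0,0,0],[-7,0,10],0.65],[[0,0,0],[0,0,15],0.65],[[0,0,0],[0,0,20],0.65],[[0,0,0],[0,0,15],0.65],[[0,0,0],[0,0,10],0.65],[[0,0,0],[0,0,6],0.65],[[0,0,0],[0,0,3],0.65],[[0,0,0],[0,0,0],0.65],[[0,0,0],[0,0,0],0.65],[[0,0,0],[0,0,0],0.65]]'; python3 -c "
from h import *
plan(407,-286.5,11,18.5)"
```

```text
t: 19.3
ee_pos: [418.2, -287.7, 31.1]
orientation: [3.08, 0.518, 0.032]
ft_force: [0.7, -0.4, -0.2]
width: 57.0
t 19.3 pos [ 418.2 -287.7   31.1] yaw 19.1 w 57.0 F [ 0.7 -0.4 -0.2] q [-0.63  0.58  2.    0.    0.53 -0.96]
d world [-11.2   1.2 -20.1] d tool [-10.5  -5.3  19.8] dyaw deg -0.6 turn vec [ 0.022 -0.017  0.01 ]
```

```bash
python3 -m handwheel '[[[0.022,-0.017,0.01],[-10,-5,5],0.65],[[0,0,0],[0,0,8],0.65],[[0,0,0],[0,0,5],0.65],[[0,0,0],[0,0,0],0.65],[[0,0,0],[0,0,0],0.65],[[0,0,0],[0,0,0],0.65],[[0,0,0],[0,0,0],0.65],[[0,0,0],[0,0,0],0.65],[[0,0,0],[0,0,0],0.65],[[0,0,0],[0,0,0],0.4]]'; python3 -c "
from h import *
plan(407,-286.5,11,18.5)"
```

```text
t: 20.13
ee_pos: [406.6, -287.0, 12.3]
orientation: [-3.1, -0.503, 0.001]
ft_force: [-0.4, 0.1, 0.9]
width: 53.4
t 20.1 pos [ 406.6 -287.    12.3] yaw 18.4 w 53.4 F [-0.4  0.1  0.9] q [-0.64  0.61  2.01  0.    0.52 -0.96]
d world [ 0.4  0.5 -1.3] d tool [ 0.5 -0.4  1.3] dyaw deg 0.1 turn vec [-0.001  0.    -0.001]
```

```bash
python3 -m handwheel '[[[0,0,0],[0,0,1],0],[[0,0,0],[0,0,0],0],[[0,0,0],[0,0,0],0],[[0,0,0],[0,0,0],0],[[0,0,0],[0,0,0],0],[[0,0,0],[0,0,0],0],[[0,0,0],[0,0,-8],0],[[0,0,0],[0,0,-20],0],[[0,0,0],[0,0,-30],0],[[0,0,0],[0,0,-30],0]]'; python3 -c "
from h import *
plan(607.3,289.7,170,-17.1,20)"
```

```text
t: 20.97
ee_pos: [403.2, -284.4, 97.8]
orientation: [-3.092, -0.501, 0.014]
ft_force: [1.0, -0.3, -0.8]
width: 23.8
t 21.0 pos [ 403.2 -284.4   97.8] yaw 18.4 w 23.8 F [ 1.  -0.3 -0.8] q [-0.64  0.45  1.99  0.    0.71 -0.96]
d world [204.1 574.1  72.2] d tool [ 374.5 -480.9  -69.7] dyaw deg -35.5 turn vec [-0.008  0.011  0.62 ]
row 0 rz 0.031 t [ 19. -24.  -4.]
row 1 rz 0.031 t [ 18. -25.  -4.]
row 2 rz 0.031 t [ 17. -25.  -4.]
row 3 rz 0.031 t [ 16. -26.  -4.]
row 4 rz 0.031 t [ 16. -26.  -4.]
row 5 rz 0.031 t [ 15. -27.  -4.]
row 6 rz 0.031 t [ 14. -27.  -4.]
row 7 rz 0.031 t [ 13. -27.  -4.]
row 8 rz 0.031 t [ 12. -28.  -4.]
row 9 rz 0.031 t [ 11. -28.  -4.]
row 10 rz 0.031 t [ 11. -29.  -4.]
row 11 rz 0.031 t [ 10. -29.  -4.]
row 12 rz 0.031 t [  9. -29.  -4.]
row 13 rz 0.031 t [  8. -29.  -4.]
row 14 rz 0.031 t [  7. -30.  -4.]
row 15 rz 0.031 t [  6. -30.  -4.]
row 16 rz 0.031 t [  5. -30.  -4.]
row 17 rz 0.031 t [  4. -30.  -4.]
row 18 rz 0.031 t [  3. -30.  -4.]
row 19 rz 0.031 t [  2. -30.  -4.]
```

```bash
python3 -m handwheel '[[[0,0,0.031],[19,-24,-10],0],[[0,0,0.031],[18,-25,-10],0],[[0,0,0.031],[17,-25,-10],0],[[0,0,0.031],[16,-26,-8],0],[[0,0,0.031],[16,-26,-6],0],[[0,0,0.031],[15,-27,-4],0],[[0,0,0.031],[14,-27,-4],0],[[0,0,0.031],[13,-27,-4],0],[[0,0,0.031],[12,-28,-4],0],[[0,0,0.031],[11,-28,-4],0]]';  python3 -c "
from h import *
plan(607.3,289.7,170,-17.1,10)"
```

```text
t: 21.8
ee_pos: [512.2, 7.4, 178.5]
orientation: [-3.141, 0.02, -0.007]
ft_force: [0.3, -0.2, 0.5]
width: 23.8
t 21.8 pos [512.2   7.4 178.5] yaw -0.7 w 23.8 F [ 0.3 -0.2  0.5] q [-0.01  0.33  1.92  0.    0.89  0.  ]
d world [ 95.1 282.3  -8.5] d tool [  91.4 -283.5    9.1] dyaw deg -16.4 turn vec [-0.001 -0.004  0.286]
row 0 rz 0.029 t [  9. -28.   1.]
row 1 rz 0.029 t [  8. -29.   1.]
row 2 rz 0.029 t [  8. -29.   1.]
row 3 rz 0.029 t [  7. -29.   1.]
row 4 rz 0.029 t [  6. -29.   1.]
row 5 rz 0.029 t [  5. -29.   1.]
row 6 rz 0.029 t [  4. -29.   1.]
row 7 rz 0.029 t [  3. -30.   1.]
row 8 rz 0.029 t [  2. -30.   1.]
row 9 rz 0.029 t [  2. -30.   1.]
```

```bash
python3 -m handwheel '[[[0,0,0.029],[9,-28,0],0],[[0,0,0.029],[8,-29,0],0],[[0,0,0.029],[8,-29,0],0],[[0,0,0.029],[7,-29,0],0],[[0,0,0.029],[6,-29,0],0],[[0,0,0.029],[5,-29,0],0],[[0,0,0.029],[4,-26,0],0],[[0,0,0.029],[3,-20,0],0],[[0,0,0.029],[2,-12,0],0],[[0,0,0],[0,0,0],0]]';  python3 -c "
from h import *
plan(607.3,289.7,170,-17.1)"
```

```text
t: 22.63
ee_pos: [593.6, 249.0, 186.8]
orientation: [-3.107, 0.442, -0.015]
ft_force: [-0.4, -0.3, -1.3]
width: 23.8
t 22.6 pos [593.6 249.  186.8] yaw -16.2 w 23.8 F [-0.4 -0.3 -1.3] q [ 0.38  0.5   1.63 -0.    1.01  0.66]
d world [ 13.7  40.7 -16.8] d tool [  1.7 -42.8  17. ] dyaw deg -0.9 turn vec [-0.005 -0.009  0.016]
```

```bash
python3 -m handwheel '[[[-0.005,-0.009,0.016],[1,-14,0],0],[[0,0,0],[1,-16,0],0],[[0,0,0],[0,-10,0],0],[[0,0,0],[0,0,0],0],[[0,0,0],[0,0,15],0],[[0,0,0],[0,0,20],0],[[0,0,0],[0,0,20],0],[[0,0,0],[0,0,10],0],[[0,0,0],[0,0,4],0],[[0,0,0],[0,0,0],0]]';  python3 -c "
from h import *
plan(607.3,289.7,60,-17.1)"
```

```text
t: 23.47
ee_pos: [606.0, 284.7, 118.1]
orientation: [3.107, -0.457, 0.001]
ft_force: [-0.0, 0.2, -1.4]
width: 23.7
t 23.5 pos [606.  284.7 118.1] yaw -16.7 w 23.7 F [-0.   0.2 -1.4] q [ 0.42  0.62  1.59 -0.    0.93  0.72]
d world [  1.3   5.  -58.1] d tool [-0.2 -5.3 58.1] dyaw deg -0.4 turn vec [ 0.001 -0.001  0.006]
```

```bash
python3 -m handwheel '[[[0,0,0],[0,-5,10],0],[[0,0,0],[0,0,18],0],[[0,0,0],[0,0,20],0],[[0,0,0],[0,0,15],0],[[0,0,0],[0,0,5],0],[[0,0,0],[0,0,0],0],[[0,0,0],[0,0,0],0],[[0,0,0],[0,0,0],0],[[0,0,0],[0,0,0],0],[[0,0,0],[0,0,0],0]]';  python3 -c "
from h import *
plan(607.3,289.7,42,-17.1)"
```

```text
t: 24.3
ee_pos: [613.6, 292.6, 54.5]
orientation: [-3.102, 0.456, -0.018]
ft_force: [-0.4, 0.4, -0.3]
width: 23.9
t 24.3 pos [613.6 292.6  54.5] yaw -16.7 w 23.9 F [-0.4  0.4 -0.3] q [ 0.43  0.71  1.59 -0.    0.82  0.72]
d world [ -6.3  -2.9 -12.5] d tool [-5.3  4.7 12.4] dyaw deg -0.4 turn vec [-0.008 -0.011  0.006]
```

```bash
python3 -m handwheel '[[[-0.008,-0.011,0],[-5,4,5],0],[[0,0,0],[0,0,7],0],[[0,0,0],[0,0,0],0],[[0,0,0],[0,0,0],0],[[0,0,0],[0,0,0],0.4],[[0,0,0],[0,0,0],0.4],[[0,0,0],[0,0,0],0.4],[[0,0,0],[0,0,0],0.4],[[0,0,0],[0,0,0],0.4],[[0,0,0],[0,0,0],0.4]]';  python3 -m handwheel '[[[0,0,0],[0,0,-10],0.4],[[0,0,0],[0,0,-20],0.4],[[0,0,0],[0,0,-30],0.4],[[0,0,0],[0,0,-40],0.4],[[0,0,0],[0,0,-40],0.4],[[0,0,0],[0,0,-30],0.4],[[0,0,0],[0,0,-10],0.4],[[0,0,0],[0,0,0],0.65],[[0,0,0],[0,0,0],0.65],[[0,0,0],[0,0,0],0.65]]';python3 -c "
from h import *
plan(409.5,192.8,130,56.6,16)"
```

```text
t: 25.13
ee_pos: [608.3, 290.5, 43.4]
orientation: [-3.107, 0.457, -0.002]
ft_force: [-0.3, -0.1, 0.1]
width: 34.8
t: 25.97
ee_pos: [606.7, 289.8, 233.8]
orientation: [3.108, -0.457, -0.001]
ft_force: [-0.3, -0.1, -0.2]
width: 51.2
t 26.0 pos [606.7 289.8 233.8] yaw -16.7 w 51.2 F [-0.3 -0.1 -0.2] q [0.43 0.49 1.51 0.   1.14 0.72]
d world [-197.2  -97.  -103.8] d tool [-160.9  149.7  103.9] dyaw deg 73.3 turn vec [ 0.00e+00  1.00e-03 -1.28e+00]
row 0 rz -0.08 t [-10.   9.   6.]
row 1 rz -0.08 t [-11.   9.   6.]
row 2 rz -0.08 t [-11.   8.   6.]
row 3 rz -0.08 t [-12.   7.   6.]
row 4 rz -0.08 t [-12.   6.   6.]
row 5 rz -0.08 t [-13.   5.   6.]
row 6 rz -0.08 t [-13.   4.   6.]
row 7 rz -0.08 t [-13.   3.   6.]
row 8 rz -0.08 t [-14.   1.   6.]
row 9 rz -0.08 t [-14.   0.   6.]
row 10 rz -0.08 t [-14.  -1.   6.]
row 11 rz -0.08 t [-14.  -2.   6.]
row 12 rz -0.08 t [-13.  -3.   6.]
row 13 rz -0.08 t [-13.  -4.   6.]
row 14 rz -0.08 t [-13.  -5.   6.]
row 15 rz -0.08 t [-12.  -6.   6.]
```

```bash
python3 -m handwheel '[[[0,0,-0.08],[-10,9,6],0.65],[[0,0,-0.08],[-11,9,6],0.65],[[0,0,-0.08],[-11,8,6],0.65],[[0,0,-0.08],[-12,7,6],0.65],[[0,0,-0.08],[-12,6,6],0.65],[[0,0,-0.08],[-13,5,6],0.65],[[0,0,-0.08],[-13,4,6],0.65],[[0,0,-0.08],[-13,3,6],0.65],[[0,0,-0.08],[-14,1,6],0.65],[[0,0,-0.08],[-14,0,6],0.65]]'; python3 -m handwheel '[[[0,0,-0.08],[-14,-1,0],0.65],[[0,0,-0.08],[-14,-2,0],0.65],[[0,0,-0.08],[-13,-3,0],0.65],[[0,0,-0.08],[-13,-4,0],0.65],[[0,0,-0.08],[-10,-5,0],0.65],[[0,0,-0.04],[-6,-4,0],0.65],[[0,0,0],[0,0,0],0.65],[[0,0,0],[0,0,0],0.65],[[0,0,0],[0,0,0],0.65],[[0,0,0],[0,0,0],0.65]]';python3 -c "
from h import *
plan(409.5,192.8,40,56.6)
p=snap('top'); crop(p,'g6',140,120,270,280,4)"
```

```text
t: 26.8
ee_pos: [469.4, 218.9, 151.4]
orientation: [3.021, 0.843, -0.052]
ft_force: [-0.4, -0.3, -0.1]
width: 57.4
t: 27.63
ee_pos: [384.1, 177.1, 136.9]
orientation: [-2.744, -1.512, 0.116]
ft_force: [-0.6, -0.1, 0.4]
width: 57.3
t 27.6 pos [384.1 177.1 136.9] yaw 57.8 w 57.3 F [-0.6 -0.1  0.4] q [ 0.4   0.32  2.08 -0.    0.82 -0.6 ]
d world [ 25.4  15.7 -96.9] d tool [32.8 17.  94.4] dyaw deg -1.2 turn vec [-0.041  0.062  0.019]
```

View pics/g6.png

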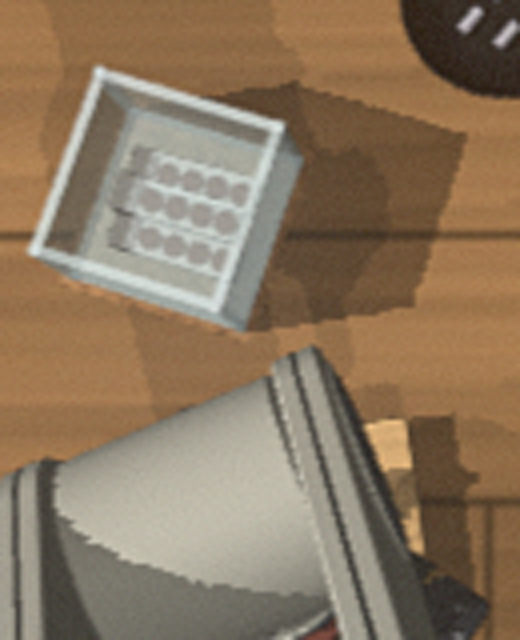

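```bash
python3 -m handwheel '[[[-0.041,0.062,0.019],[15,8,0],0.65],[[0,0,0],[12,7,0],0.65],[[0,0,0],[4,2,0],0.65],[[0,0,0],[0,0,0],0.65],[[0,0,0],[0,0,0],0.65],[[0,0,0],[0,0,5],0.65],[[0,0,0],[0,0,10],0.65],[[0,0,0],[0,0,10],0.65],[[0,0,0],[0,0,0],0.65],[[0,0,0],[0,0,0],0.65]]';python3 -c "
from h import *
plan(409.5,192.8,40,56.6)
p=snap('scene'); crop(p,'g7s',270,140,390,250,5)"
```

```text
t: 28.52
ee_pos: [416.2, 194.3, 107.2]
orientation: [2.768, 1.485, 0.001]
ft_force: [0.6, 0.3, 0.6]
width: 57.1
t 28.5 pos [416.2 194.3 107.2] yaw 56.4 w 57.1 F [0.6 0.3 0.6] q [ 0.41  0.39  2.07 -0.    0.68 -0.57]
d world [ -6.7  -1.5 -67.2] d tool [-5.  -4.7 67.2] dyaw deg 0.2 turn vec [ 0.001 -0.001 -0.003]
```

View pics/g7s.png

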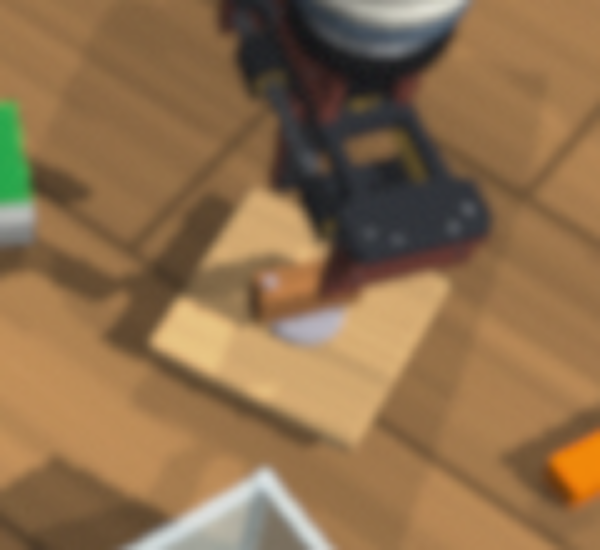

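```bash
python3 -m handwheel '[[[0,0,0],[-5,-5,0],0.65],[[0,0,0],[0,0,10],0.65],[[0,0,0],[0,0,15],0.65],[[0,0,0],[0,0,15],0.65],[[0,0,0],[0,0,8],0.65],[[0,0,0],[0,0,0],0.65],[[0,0,0],[0,0,0],0.65],[[0,0,0],[0,0,0],0.65],[[0,0,0],[0,0,0],0.65],[[0,0,0],[0,0,0],0.5]]';python3 -c "
from h import *
plan(409.5,192.8,40,56.6)"
```

```text
t: 29.4
ee_pos: [408.6, 193.0, 58.0]
orientation: [2.768, 1.485, 0.007]
ft_force: [0.9, -0.6, 0.3]
width: 53.2
t 29.4 pos [408.6 193.   58. ] yaw 56.4 w 53.2 F [ 0.9 -0.6  0.3] q [ 0.41  0.48  2.1  -0.    0.55 -0.57]
d world [  0.9  -0.2 -18. ] d tool [ 0.2  0.8 18. ] dyaw deg 0.2 turn vec [ 0.002 -0.004 -0.003]
```

```bash
python3 -m handwheel '[[[0,0,0],[0,0,6],0.5],[[0,0,0],[0,0,6],0.5],[[0,0,0],[0,0,4],0.5],[[0,0,0],[0,0,0],0.4],[[0,0,0],[0,0,0],0.3],[[0,0,0],[0,0,0],0],[[0,0,0],[0,0,0],0],[[0,0,0],[0,0,0],0],[[0,0,0],[0,0,0],0],[[0,0,0],[0,0,0],0]]';python3 -c "
from h import *
plan(409.5,192.8,40,56.6)"
```

```text
t: 30.23
ee_pos: [409.7, 193.5, 41.4]
orientation: [2.768, 1.485, 0.011]
ft_force: [0.7, 0.6, -1.3]
width: 17.8
t 30.2 pos [409.7 193.5  41.4] yaw 56.4 w 17.8 F [ 0.7  0.6 -1.3] q [ 0.41  0.52  2.11 -0.    0.51 -0.57]
d world [-0.2 -0.7 -1.4] d tool [-0.7  0.2  1.4] dyaw deg 0.2 turn vec [ 0.004 -0.006 -0.003]
```

```bash
python3 -m handwheel '[[[0,0,0],[0,0,-8],0],[[0,0,0],[0,0,-15],0],[[0,0,0],[0,0,-20],0],[[0,0,0],[0,0,-25],0],[[0,0,0],[0,0,-25],0],[[0,0,0],[0,0,-20],0],[[0,0,0],[0,0,-10],0],[[0,0,0],[0,0,0],0],[[0,0,0],[0,0,0],0],[[0,0,0],[0,0,0],0]]';python3 -c "
from h import *
plan(607.3,289.7,190,30.8,10)"
```

```text
t: 31.07
ee_pos: [405.3, 191.5, 171.8]
orientation: [2.768, 1.485, 0.002]
ft_force: [-0.3, -0.6, -3.4]
width: 18.0
t 31.1 pos [405.3 191.5 171.8] yaw 56.4 w 18.0 F [-0.3 -0.6 -3.4] q [ 0.41  0.25  2.06 -0.    0.83 -0.57]
d world [202.   98.2  18.2] d tool [193.6 114.  -18. ] dyaw deg -25.6 turn vec [ 0.001 -0.001  0.447]
row 0 rz 0.045 t [19. 11. -2.]
row 1 rz 0.045 t [20. 11. -2.]
row 2 rz 0.045 t [20. 10. -2.]
row 3 rz 0.045 t [21.  9. -2.]
row 4 rz 0.045 t [21.  8. -2.]
row 5 rz 0.045 t [21.  7. -2.]
row 6 rz 0.045 t [22.  6. -2.]
row 7 rz 0.045 t [22.  5. -2.]
row 8 rz 0.045 t [22.  4. -2.]
row 9 rz 0.045 t [22.  3. -2.]
```

```bash
python3 -m handwheel '[[[0,0,0.02],[8,5,-2],0],[[0,0,0.04],[14,9,-2],0],[[0,0,0.045],[20,11,-2],0],[[0,0,0.045],[20,10,-2],0],[[0,0,0.045],[21,9,-2],0],[[0,0,0.045],[21,8,-2],0],[[0,0,0.045],[21,7,-2],0],[[0,0,0.045],[16,5,-2],0],[[0,0,0.045],[12,3,0],0],[[0,0,0.03],[7,2,0],0]]';python3 -c "
from h import *
plan(607.3,289.7,190,30.8,10)"
```

```text
t: 31.9
ee_pos: [570.6, 262.2, 174.0]
orientation: [3.02, 0.854, -0.032]
ft_force: [-0.2, -0.0, -2.6]
width: 17.8
t 31.9 pos [570.6 262.2 174. ] yaw 31.6 w 17.8 F [-0.2 -0.  -2.6] q [ 0.41  0.5   1.65 -0.    1.01 -0.14]
d world [36.7 27.5 16. ] d tool [ 45.3  -4.3 -17. ] dyaw deg -0.8 turn vec [-0.003  0.021  0.013]
row 0 rz 0.001 t [ 5. -0. -2.]
row 1 rz 0.001 t [ 5. -0. -2.]
row 2 rz 0.001 t [ 5. -0. -2.]
row 3 rz 0.001 t [ 5. -0. -2.]
row 4 rz 0.001 t [ 5. -0. -2.]
row 5 rz 0.001 t [ 5. -0. -2.]
row 6 rz 0.001 t [ 5. -0. -2.]
row 7 rz 0.001 t [ 5. -0. -2.]
row 8 rz 0.001 t [ 5. -0. -2.]
row 9 rz 0.001 t [ 5. -0. -2.]
```

```bash
python3 -m handwheel '[[[0,0.021,0.013],[4,-1,-4],0],[[0,0,0],[8,-1,-6],0],[[0,0,0],[10,-1,-3],0],[[0,0,0],[10,-1,0],0],[[0,0,0],[8,0,0],0],[[0,0,0],[3,0,0],0],[[0,0,0],[0,0,0],0],[[0,0,0],[0,0,0],0],[[0,0,0],[0,0,0],0],[[0,0,0],[0,0,0],0]]';python3 -c "
from h import *
plan(607.3,289.7,190,30.8)
p=snap('top'); crop(p,'g8',120,90,270,250,4)
p=snap('scene'); crop(p,'g8s',240,150,400,330,4)"
```

```text
t: 32.73
ee_pos: [607.5, 289.5, 179.5]
orientation: [-3.028, -0.828, 0.012]
ft_force: [0.6, -0.5, -2.9]
width: 17.9
t 32.7 pos [607.5 289.5 179.5] yaw 30.6 w 17.9 F [ 0.6 -0.5 -2.9] q [ 0.43  0.55  1.55  0.    1.05 -0.11]
d world [-0.2  0.2 10.5] d tool [ -0.1  -0.3 -10.5] dyaw deg 0.2 turn vec [-0.004  0.007 -0.004]
```

View pics/g8.png

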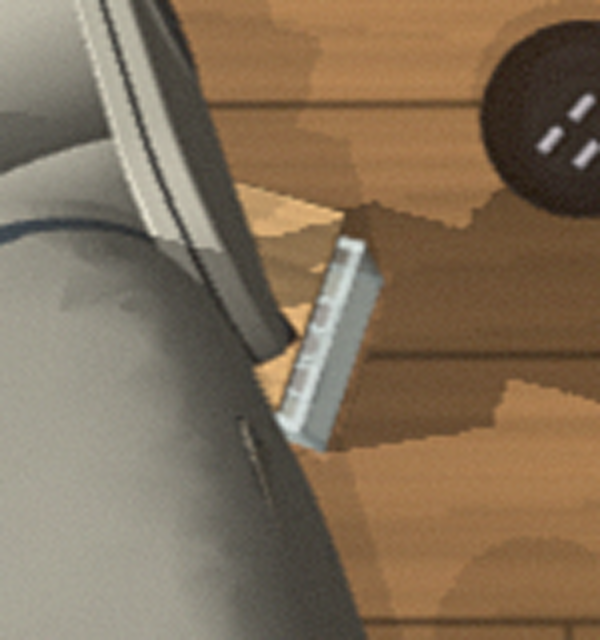

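View pics/g8s.png

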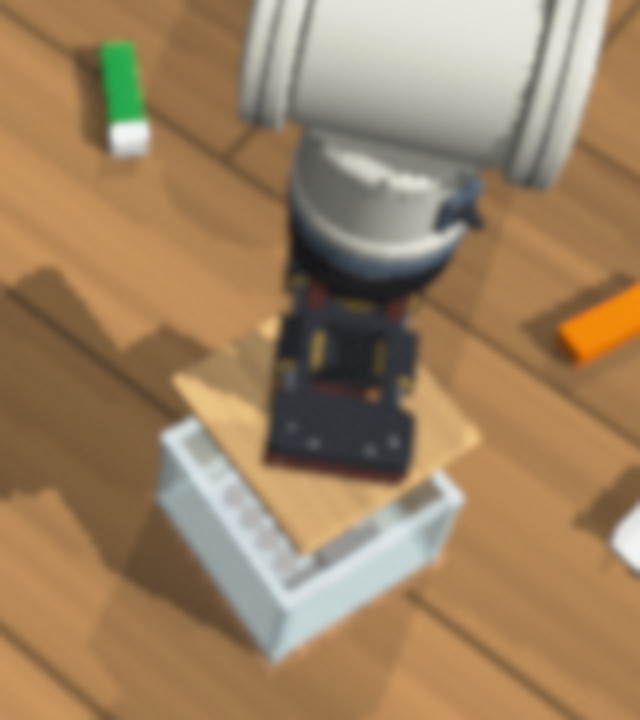

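```bash
python3 - <<'E'
from h import *
p=snap('scene')
def g(L,u0,v0,z,s=4): return np.array([ray(p,((x+.5)/s-.5+u0,(y+.5)/s-.5+v0),z)[:2] for x,y in L])
for nm,L,z in (('lid',[(173,380),(308,552),(482,436)],162),('can',[(160,437),(283,603),(463,494)],90)):
    W=g(L,240,150,z); print(nm,np.round(W,1).tolist(),'center',np.round((W[0]+W[2])/2,1),[ (round(np.linalg.norm(W[i+1]-W[i]),1),round(np.degrees(np.arctan2(*(W[i+1]-W[i])[::-1]))%90,1)) for i in (0,1)])
E
```

```text
lid [[646.2, 219.2], [677.2, 331.4], [566.6, 362.6]] center [606.4 290.9] [(np.float64(116.4), np.float64(74.5)), (np.float64(115.0), np.float64(74.2))]
can [[648.3, 215.7], [681.0, 327.3], [565.7, 365.7]] center [607.  290.7] [(np.float64(116.3), np.float64(73.6)), (np.float64(121.6), np.float64(71.6))]
```

```bash
python3 -m handwheel '[[[-0.004,0.007,0.015],[0,0,4],0],[[0,0,0],[0,0,8],0],[[0,0,0],[0,0,10],0],[[0,0,0],[0,0,8],0],[[0,0,0],[0,0,4],0],[[0,0,0],[0,0,0],0],[[0,0,0],[0,0,0],0],[[0,0,0],[0,0,0],0],[[0,0,0],[0,0,0],0],[[0,0,0],[0,0,0],0]]';python3 -c "
from h import *
plan(607.5,290,118,29.6)"
```

```text
t: 33.72
ee_pos: [606.7, 289.0, 141.0]
orientation: [3.037, 0.803, -0.001]
ft_force: [0.8, -0.0, -3.5]
width: 18.0
t 33.7 pos [606.7 289.  141. ] yaw 29.6 w 18.0 F [ 0.8 -0.  -3.5] q [ 0.43  0.59  1.57 -0.    0.97 -0.09]
d world [  0.8   1.  -23. ] d tool [ 1.2 -0.5 23. ] dyaw deg -0.0 turn vec [0.    0.001 0.   ]
```

```bash
python3 -m handwheel '[[[0,0,0],[1,0,3],0],[[0,0,0],[0,0,4],0],[[0,0,0],[0,0,4],0],[[0,0,0],[0,0,3],0],[[0,0,0],[0,0,0],0],[[0,0,0],[0,0,0],0],[[0,0,0],[0,0,0],0],[[0,0,0],[0,0,0],0],[[0,0,0],[0,0,0],0],[[0,0,0],[0,0,0],0]]';python3 -c "
from h import *
plan(607.5,290,118,29.6); st()"
```

```text
t: 34.55
ee_pos: [608.4, 289.8, 126.5]
orientation: [3.037, 0.803, 0.002]
ft_force: [0.3, 0.3, -2.5]
width: 17.6
t 34.5 pos [608.4 289.8 126.5] yaw 29.6 w 17.6 F [ 0.3  0.3 -2.5] q [ 0.43  0.61  1.58 -0.    0.95 -0.09]
d world [-0.9  0.2 -8.5] d tool [-0.7 -0.6  8.5] dyaw deg -0.0 turn vec [ 0.    -0.001  0.   ]
t 34.55 pos [608.4 289.8 126.5] R
 [[ 0.869  0.494  0.001]
 [ 0.494 -0.869  0.   ]
 [ 0.001  0.    -1.   ]] F [ 0.3  0.3 -2.5] M [-0.04  0.02 -0.  ] w 17.6 q [ 0.427  0.613  1.578 -0.     0.949 -0.09 ]
```

```bash
python3 -m handwheel '[[[0,0,0],[0,0,2],0],[[0,0,0],[0,0,2],0],[[0,0,0],[0,0,2],0],[[0,0,0],[0,0,2],0],[[0,0,0],[0,0,1],0],[[0,0,0],[0,0,0],0],[[0,0,0],[0,0,0],0],[[0,0,0],[0,0,0],0],[[0,0,0],[0,0,0],0],[[0,0,0],[0,0,0],0]]';python3 -c "
from h import *
plan(607.5,290,118,29.6); st()"
```

```text
t: 35.38
ee_pos: [608.8, 290.0, 117.5]
orientation: [-3.037, -0.803, -0.004]
ft_force: [-0.6, 1.4, -1.9]
width: 18.0
t 35.4 pos [608.8 290.  117.5] yaw 29.6 w 18.0 F [-0.6  1.4 -1.9] q [ 0.43  0.62  1.58 -0.    0.93 -0.09]
d world [-1.3  0.   0.5] d tool [-1.1 -0.6 -0.5] dyaw deg -0.0 turn vec [ 0.001 -0.003  0.   ]
t 35.38 pos [608.8 290.  117.5] R
 [[ 0.869  0.494  0.003]
 [ 0.494 -0.869  0.001]
 [ 0.003  0.001 -1.   ]] F [-0.6  1.4 -1.9] M [-0.04  0.07  0.  ] w 18.0 q [ 0.427  0.624  1.582 -0.     0.933 -0.09 ]
```

```bash
python3 -m handwheel '[[[0,0,0],[0,0,1],0],[[0,0,0],[0,0,0],0],[[0,0,0],[0,0,1],0],[[0,0,0],[0,0,0],0],[[0,0,0],[0,0,0],0],[[0,0,0],[0,0,0],0],[[0,0,0],[0,0,0],0],[[0,0,0],[0,0,0],0],[[0,0,0],[0,0,0],0],[[0,0,0],[0,0,0],0]]';python3 -c "
from h import *
st()"
```

```text
t: 36.22
ee_pos: [609.3, 290.3, 117.4]
orientation: [-3.037, -0.803, -0.006]
ft_force: [-0.8, -0.1, 0.5]
width: 17.9
t 36.22 pos [609.3 290.3 117.4] R
 [[ 0.869  0.494  0.004]
 [ 0.494 -0.869  0.001]
 [ 0.004  0.001 -1.   ]] F [-0.8 -0.1  0.5] M [-0.19  0.19 -0.01] w 17.9 q [ 0.427  0.625  1.582 -0.     0.931 -0.09 ]
```

```bash
python3 -m handwheel '[[[0,0,0],[0,0,0],0.4],[[0,0,0],[0,0,0],0.4],[[0,0,0],[0,0,0],0.4],[[0,0,0],[0,0,0],0.4],[[0,0,0],[0,0,-3],0.4],[[0,0,0],[0,0,0],0.4],[[0,0,0],[0,0,0],0.4],[[0,0,0],[0,0,0],0.4],[[0,0,0],[0,0,0],0.4],[[0,0,0],[0,0,0],0.4]]';python3 -c "
from h import *
st()
p=snap('scene'); crop(p,'g9s',260,190,370,330,5)"
```

```text
t: 37.05
ee_pos: [610.4, 290.7, 121.0]
orientation: [-3.036, -0.803, -0.01]
ft_force: [0.3, 0.1, -0.0]
width: 35.1
t 37.05 pos [610.4 290.7 121. ] R
 [[ 0.869  0.494  0.006]
 [ 0.494 -0.869  0.003]
 [ 0.007  0.001 -1.   ]] F [ 0.3  0.1 -0. ] M [-0.03 -0.01 -0.01] w 35.1 q [ 0.427  0.62   1.579 -0.     0.935 -0.09 ]
```

View pics/g9s.png

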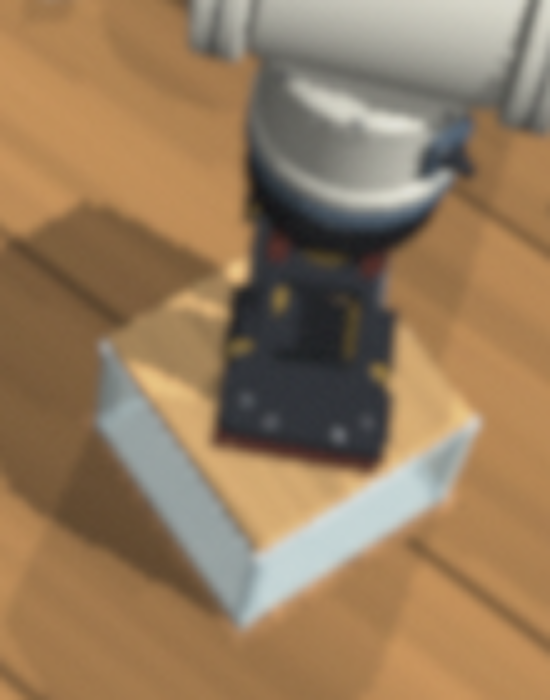

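```bash
python3 -m handwheel '[[[0,0,0],[-1,0,3],0.4],[[0,0,0],[0,0,0],0.4],[[0,0,0],[0,0,0],0.4],[[0,0,0],[0,0,0],0],[[0,0,0],[0,0,0],0],[[0,0,0],[0,0,0],0],[[0,0,0],[0,0,0],0],[[0,0,0],[0,0,0],0],[[0,0,0],[0,0,0],0],[[0,0,0],[0,0,0],0]]';python3 -c "
from h import *
plan(609.3,290.3,118,29.6); st()"
```

```text
t: 37.93
ee_pos: [609.2, 290.1, 117.3]
orientation: [-3.036, -0.803, -0.009]
ft_force: [0.4, 0.8, 0.3]
width: 17.8
t 37.9 pos [609.2 290.1 117.3] yaw 29.6 w 17.8 F [0.4 0.8 0.3] q [ 0.43  0.62  1.58 -0.    0.93 -0.09]
d world [0.1 0.2 0.7] d tool [ 0.2 -0.2 -0.7] dyaw deg -0.0 turn vec [ 0.001 -0.006  0.   ]
t 37.93 pos [609.2 290.1 117.3] R
 [[ 0.869  0.494  0.006]
 [ 0.494 -0.869  0.002]
 [ 0.006  0.001 -1.   ]] F [0.4 0.8 0.3] M [-0.08  0.04 -0.05] w 17.8 q [ 0.427  0.624  1.583 -0.     0.928 -0.09 ]
```

```bash
python3 -m handwheel '[[[0,0,0.04],[0,0,0],0],[[0,0,0.08],[0,0,0],0],[[0,0,0.08],[0,0,0],0],[[0,0,0.08],[0,0,0],0],[[0,0,0.08],[0,0,0],0],[[0,0,0.08],[0,0,0],0],[[0,0,0.08],[0,0,0],0],[[0,0,0.08],[0,0,0],0],[[0,0,0.04],[0,0,0],0],[[0,0,0],[0,0,0],0]]';python3 -c "
from h import *
plan(609.2,290.1,117.3,29.6); st()"
```

```text
t: 38.77
ee_pos: [609.3, 289.7, 117.3]
orientation: [-3.131, 0.24, -0.009]
ft_force: [0.3, 0.4, -0.1]
width: 18.0
t 38.8 pos [609.3 289.7 117.3] yaw -8.8 w 18.0 F [ 0.3  0.4 -0.1] q [ 0.43  0.62  1.58 -0.    0.93  0.58]
d world [-0.1  0.4 -0. ] d tool [-0.1 -0.4  0. ] dyaw deg 38.4 turn vec [-0.    -0.006 -0.67 ]
t 38.77 pos [609.3 289.7 117.3] R
 [[ 0.988 -0.152  0.006]
 [-0.152 -0.988  0.001]
 [ 0.005 -0.002 -1.   ]] F [ 0.3  0.4 -0.1] M [-0.06  0.13 -0.05] w 18.0 q [ 0.427  0.624  1.583 -0.002  0.929  0.581]
```

```bash
python3 -m handwheel '[[[0,0,0.04],[0,0,0],0],[[0,0,0.08],[0,0,0],0],[[0,0,0.08],[0,0,0],0],[[0,0,0.08],[0,0,0],0],[[0,0,0.08],[0,0,0],0],[[0,0,0.08],[0,0,0],0],[[0,0,0.08],[0,0,0],0],[[0,0,0.08],[0,0,0],0],[[0,0,0.04],[0,0,0],0],[[0,0,0],[0,0,0],0]]';python3 -c "
from h import *
plan(609.2,290.1,117.3,29.6); st()"
```

```text
t: 39.6
ee_pos: [609.4, 289.5, 117.3]
orientation: [-2.887, 1.233, -0.008]
ft_force: [-0.4, 1.1, 0.5]
width: 17.8
t 39.6 pos [609.4 289.5 117.3] yaw -46.3 w 17.8 F [-0.4  1.1  0.5] q [ 0.43  0.62  1.58 -0.    0.93  1.24]
d world [-0.2  0.6 -0. ] d tool [-0.6 -0.3  0. ] dyaw deg 75.9 turn vec [-1.000e-03 -6.000e-03 -1.324e+00]
t 39.6 pos [609.4 289.5 117.3] R
 [[ 0.691 -0.722  0.006]
 [-0.722 -0.691  0.001]
 [ 0.004 -0.005 -1.   ]] F [-0.4  1.1  0.5] M [-0.08  0.16 -0.07] w 17.8 q [ 0.427  0.624  1.583 -0.002  0.929  1.236]
```

```bash
python3 -m handwheel '[[[0,0,0.04],[0,0,0],0],[[0,0,0.06],[0,0,0],0],[[0,0,0.06],[0,0,0],0],[[0,0,0.06],[0,0,0],0],[[0,0,0.06],[0,0,0],0],[[0,0,0.03],[0,0,0],0],[[0,0,0],[0,0,0],0],[[0,0,0],[0,0,0],0],[[0,0,0],[0,0,0],0],[[0,0,0],[0,0,0],0]]';python3 -c "
from h import *
plan(609.2,290.1,117.3,29.6); o=st()"
```

```text
t: 40.43
ee_pos: [609.4, 289.6, 117.3]
orientation: [-2.67, 1.649, -0.007]
ft_force: [-0.0, 0.2, -0.0]
width: 17.8
t 40.4 pos [609.4 289.6 117.3] yaw -63.4 w 17.8 F [-0.   0.2 -0. ] q [ 0.43  0.62  1.58 -0.    0.93  1.53]
d world [-0.2  0.5 -0. ] d tool [-0.6 -0.1  0. ] dyaw deg 93.0 turn vec [-0.002 -0.006 -1.623]
t 40.43 pos [609.4 289.6 117.3] R
 [[ 0.448 -0.894  0.006]
 [-0.894 -0.448  0.001]
 [ 0.002 -0.005 -1.   ]] F [-0.   0.2 -0. ] M [ 0.02  0.24 -0.09] w 17.8 q [ 0.427  0.624  1.583 -0.002  0.929  1.535]
```

```bash
python3 -m handwheel '[[[0,0,0.03],[0,0,0],0],[[0,0,0.04],[0,0,0],0],[[0,0,0.04],[0,0,0],0],[[0,0,0.03],[0,0,0],0],[[0,0,0],[0,0,0],0],[[0,0,0],[0,0,0],0],[[0,0,0],[0,0,0],0],[[0,0,0],[0,0,0],0],[[0,0,0],[0,0,0],0],[[0,0,0],[0,0,0],0]]';python3 -c "
from h import *
plan(609.2,290.1,117.3,29.6); o=st()"
```

```text
t: 41.27
ee_pos: [609.3, 289.5, 117.3]
orientation: [-2.553, 1.825, -0.007]
ft_force: [-0.4, 0.3, -0.9]
width: 17.8
t 41.3 pos [609.3 289.5 117.3] yaw -71.1 w 17.8 F [-0.4  0.3 -0.9] q [ 0.43  0.62  1.58 -0.    0.93  1.67]
d world [-0.1  0.6 -0. ] d tool [-0.6 -0.1  0. ] dyaw deg 100.7 turn vec [-0.003 -0.006 -1.758]
t 41.27 pos [609.3 289.5 117.3] R
 [[ 0.324 -0.946  0.006]
 [-0.946 -0.324  0.   ]
 [ 0.002 -0.005 -1.   ]] F [-0.4  0.3 -0.9] M [-0.02  0.22 -0.1 ] w 17.8 q [ 0.427  0.624  1.583 -0.003  0.929  1.67 ]
```

```bash
python3 -m handwheel '[[[0,0,0.03],[0,0,0],0],[[0,0,0.03],[0,0,0],0],[[0,0,0],[0,0,0],0],[[0,0,0],[0,0,0],0],[[0,0,0],[0,0,0],0],[[0,0,0],[0,0,0],0],[[0,0,0],[0,0,0],0],[[0,0,0],[0,0,0],0],[[0,0,0],[0,0,0],0],[[0,0,0],[0,0,0],0]]';python3 -c "
from h import *
plan(609.2,290.1,117.3,29.6); o=st()"
```

```text
t: 42.1
ee_pos: [609.3, 289.4, 117.3]
orientation: [-2.5, 1.897, -0.007]
ft_force: [-0.7, -0.3, -0.4]
width: 17.6
t 42.1 pos [609.3 289.4 117.3] yaw -74.4 w 17.6 F [-0.7 -0.3 -0.4] q [ 0.43  0.62  1.58 -0.    0.93  1.73]
d world [-0.1  0.7 -0. ] d tool [-0.7 -0.1  0. ] dyaw deg 104.0 turn vec [-0.003 -0.006 -1.815]
t 42.1 pos [609.3 289.4 117.3] R
 [[ 0.269 -0.963  0.006]
 [-0.963 -0.269  0.   ]
 [ 0.001 -0.005 -1.   ]] F [-0.7 -0.3 -0.4] M [-0.02  0.28 -0.03] w 17.6 q [ 0.427  0.624  1.583 -0.003  0.929  1.727]
```

```bash
python3 -m handwheel '[[[0,0,0.03],[0,0,0],0],[[0,0,0.03],[0,0,0],0],[[0,0,0],[0,0,0],0],[[0,0,0],[0,0,0],0],[[0,0,0],[0,0,0],0],[[0,0,0],[0,0,0],0],[[0,0,0],[0,0,0],0],[[0,0,0],[0,0,0],0],[[0,0,0],[0,0,0],0],[[0,0,0],[0,0,0],0]]';python3 -c "
from h import *
for i in range(4):
    o=ctrl.get_obs(); print(round(o['t'],3),np.round(o['moment'],3)); snap('top')
plan(609.2,290.1,117.3,29.6)"
```

```text
t: 42.93
ee_pos: [609.3, 289.4, 117.3]
orientation: [-2.443, 1.969, -0.007]
ft_force: [-0.6, 0.7, 0.1]
width: 17.6
42.933 [ 0.024  0.205 -0.025]
42.983 [ 0.019  0.262 -0.069]
43.033 [-0.004  0.251 -0.065]
43.083 [ 0.008  0.241 -0.032]
t 43.1 pos [609.3 289.4 117.3] yaw -77.7 w 17.7 F [-0.4  0.5 -0.8] q [ 0.43  0.62  1.58 -0.    0.93  1.79]
d world [-0.1  0.7 -0. ] d tool [-0.7 -0.1  0. ] dyaw deg 107.3 turn vec [-0.003 -0.006 -1.873]
```

```bash
cat >> h.py <<'E'
def mz(k=4):
    L=[]
    for i in range(k):
        L.append(ctrl.get_obs()['moment']); snap('top')
    print('M',np.round(np.mean(L,0),3))
E
python3 -m handwheel '[[[0,0,0.03],[0,0,0],0],[[0,0,0.03],[0,0,0],0],[[0,0,0],[0,0,0],0],[[0,0,0],[0,0,0],0],[[0,0,0],[0,0,0],0],[[0,0,0],[0,0,0],0],[[0,0,0],[0,0,0],0],[[0,0,0],[0,0,0],0],[[0,0,0],[0,0,0],0],[[0,0,0],[0,0,0],0]]';python3 -c "
from h import *
mz();plan(609.2,290.1,117.3,29.6)"
```

```text
t: 43.97
ee_pos: [609.4, 289.4, 117.3]
orientation: [-2.385, 2.039, -0.007]
ft_force: [0.2, 0.4, -0.2]
width: 18.1
M [ 0.02   0.232 -0.021]
t 44.2 pos [609.4 289.4 117.3] yaw -81.1 w 18.1 F [ 1.   1.5 -0.1] q [ 0.43  0.62  1.58 -0.    0.93  1.84]
d world [-0.2  0.7 -0. ] d tool [-0.7  0.1  0. ] dyaw deg 110.7 turn vec [-0.003 -0.006 -1.931]
```

```bash
python3 -m handwheel '[[[0,0,0.03],[0,0,0],0],[[0,0,0.03],[0,0,0],0],[[0,0,0],[0,0,0],0],[[0,0,0],[0,0,0],0],[[0,0,0],[0,0,0],0],[[0,0,0],[0,0,0],0],[[0,0,0],[0,0,0],0],[[0,0,0],[0,0,0],0],[[0,0,0],[0,0,0],0],[[0,0,0],[0,0,0],0]]';python3 -c "
from h import *
mz();plan(609.2,290.1,117.3,29.6)
p=snap('scene'); crop(p,'g10s',260,190,370,330,5)"
```

```text
t: 45.0
ee_pos: [609.6, 289.5, 117.3]
orientation: [-2.325, 2.107, -0.008]
ft_force: [0.1, 0.3, -1.1]
width: 17.7
M [0.045 0.203 0.019]
t 45.2 pos [609.6 289.5 117.3] yaw -84.4 w 18.0 F [-0.1  0.2 -0.1] q [ 0.43  0.62  1.58 -0.    0.93  1.9 ]
d world [-0.4  0.6 -0. ] d tool [-0.6  0.3  0. ] dyaw deg 114.0 turn vec [-0.003 -0.007 -1.989]
```

View pics/g10s.png

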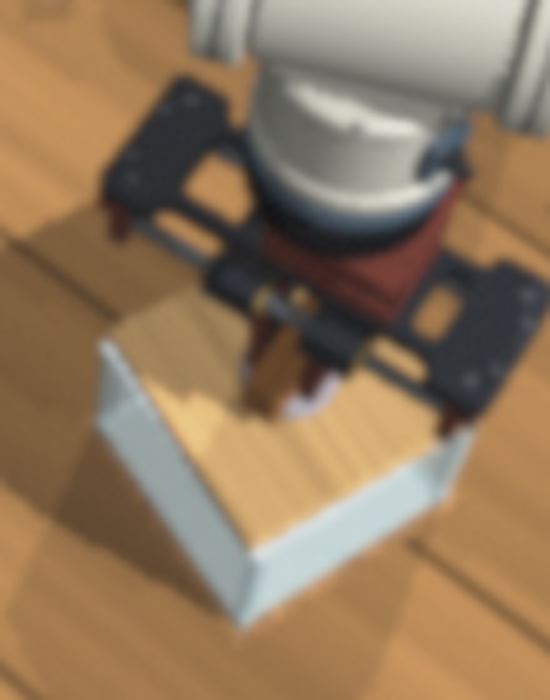

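```bash
cat >> h.py <<'E'
def tq(k=6):
    L=[];J=[]
    for i in range(k):
        o=ctrl.get_obs(); L.append(o['moment']); J.append(o['joint_torque']); snap('top')
    print('M',np.round(np.mean(L,0),3),'sd',np.round(np.std(L,0),3),'J',np.round(np.mean(J,0),3),'sd6',np.std(J,0)[5].round(3))
E
python3 -c "
from h import *
tq()"
python3 -m handwheel '[[[0,0,0],[0,0,0],0],[[0,0,0],[0,0,0],0],[[0,0,0],[0,0,0],0],[[0,0,0],[0,0,0],0],[[0,0,0],[0,0,0],0],[[0,0,0],[0,0,0],0],[[0,0,0],[0,0,0],0],[[0,0,0],[0,0,0],0],[[0,0,0.02],[0,0,0],0],[[0,0,0.02],[0,0,0],0]]'
python3 -c "
from h import *
o=ctrl.get_obs(); print(o['moment'],o['joint_torque'][5]); tq()
plan(609.2,290.1,117.3,29.6)"
```

```text
M [0.026 0.223 0.009] sd [0.021 0.032 0.017] J [-1.1800e-01 -6.2795e+01 -2.3984e+01 -8.8000e-02 -8.3000e-02  1.4000e-02] sd6 0.0
t: 46.38
ee_pos: [609.6, 289.5, 117.3]
orientation: [-2.28, 2.155, -0.008]
ft_force: [0.8, 0.6, -0.0]
width: 17.7
[0.08329736 0.22117351 0.27143744] -0.1264129439368844
M [0.059 0.203 0.162] sd [0.013 0.02  0.07 ] J [-3.4300e-01 -6.2805e+01 -2.3965e+01 -4.2000e-02 -6.9000e-02  1.2900e-01] sd6 0.146
t 46.7 pos [609.6 289.5 117.4] yaw -86.7 w 17.5 F [-0.1  1.3 -1.5] q [ 0.43  0.62  1.58 -0.    0.93  1.94]
d world [-0.4  0.6 -0.1] d tool [-0.6  0.4  0. ] dyaw deg 116.3 turn vec [-0.003 -0.007 -2.029]
```

```bash
python3 -m handwheel '[[[0,0,0],[0,0,0],0],[[0,0,0],[0,0,0],0],[[0,0,0],[0,0,0],0],[[0,0,0],[0,0,0],0],[[0,0,0],[0,0,0],0],[[0,0,0],[0,0,0],0],[[0,0,0],[0,0,0],0],[[0,0,0],[0,0,0],0],[[0,0,0],[0,0,0],0],[[0,0,0],[0,0,0],0]]'
python3 -c "
from h import *
tq()
plan(609.2,290.1,117.3,29.6)"
```

```text
t: 47.52
ee_pos: [609.6, 289.5, 117.3]
orientation: [-2.282, 2.153, -0.008]
ft_force: [1.3, 0.3, -0.7]
width: 17.9
M [0.059 0.225 0.09 ] sd [0.032 0.03  0.024] J [ -0.291 -62.804 -23.967  -0.073  -0.071   0.099] sd6 0.0
t 47.8 pos [609.6 289.5 117.3] yaw -86.7 w 18.0 F [-0.1  0.2  0.3] q [ 0.43  0.62  1.58 -0.    0.93  1.94]
d world [-0.4  0.6 -0. ] d tool [-0.6  0.4  0. ] dyaw deg 116.3 turn vec [-0.003 -0.007 -2.029]
```

```bash
python3 -m handwheel '[[[0,0,0.02],[0,0,0],0],[[0,0,0.02],[0,0,0],0],[[0,0,0],[0,0,0],0],[[0,0,0],[0,0,0],0],[[0,0,0],[0,0,0],0],[[0,0,0],[0,0,0],0],[[0,0,0],[0,0,0],0],[[0,0,0],[0,0,0],0],[[0,0,0],[0,0,0],0],[[0,0,0],[0,0,0],0]]'
python3 -c "
from h import *
tq()
plan(609.2,290.1,117.3,29.6)"
```

```text
t: 48.65
ee_pos: [609.5, 289.7, 117.4]
orientation: [-2.234, 2.202, -0.008]
ft_force: [1.2, 1.0, -0.1]
width: 17.8
M [0.117 0.235 0.225] sd [0.015 0.02  0.035] J [-5.5300e-01 -6.2803e+01 -2.3968e+01 -5.6000e-02 -7.1000e-02  2.2300e-01] sd6 0.0
t 49.0 pos [609.5 289.7 117.4] yaw -89.2 w 18.2 F [-0.1  0.5 -0. ] q [ 0.43  0.62  1.58 -0.    0.93  1.99]
d world [-0.3  0.4 -0.1] d tool [-0.4  0.3  0.1] dyaw deg 118.8 turn vec [-0.004 -0.007 -2.073]
```

```bash
python3 -m handwheel '[[[0,0,0.02],[0,0,0],0],[[0,0,0.02],[0,0,0],0],[[0,0,0.01],[0,0,0],0],[[0,0,0],[0,0,0],0],[[0,0,0],[0,0,0],0],[[0,0,0],[0,0,0],0],[[0,0,0],[0,0,0],0],[[0,0,0],[0,0,0],0],[[0,0,0],[0,0,0],0],[[0,0,0],[0,0,0],0]]'
python3 -c "
from h import *
tq()
plan(609.2,290.1,117.3,29.6)"
```

```text
t: 49.78
ee_pos: [609.3, 290.1, 117.4]
orientation: [-2.173, 2.263, -0.007]
ft_force: [0.4, 1.9, -0.7]
width: 17.9
M [0.199 0.3   0.269] sd [0.02  0.039 0.024] J [ -1.065 -62.792 -23.976  -0.189  -0.077   0.274] sd6 0.0
t 50.1 pos [609.3 290.1 117.3] yaw -92.3 w 17.9 F [ 1.   1.5 -0.4] q [ 0.43  0.62  1.58 -0.    0.93  2.04]
d world [-0.1 -0.  -0. ] d tool [0.  0.1 0. ] dyaw deg 121.9 turn vec [-0.004 -0.007 -2.128]
```

```bash
python3 -m handwheel '[[[0,0,0.02],[0,0,0],0],[[0,0,0.02],[0,0,0],0],[[0,0,0],[0,0,0],0],[[0,0,0],[0,0,0],0],[[0,0,0],[0,0,0],0],[[0,0,0],[0,0,0],0],[[0,0,0],[0,0,0],0],[[0,0,0],[0,0,0],0],[[0,0,0],[0,0,0],0],[[0,0,0],[0,0,0],0]]'
python3 -c "
from h import *
tq()
plan(609.2,290.1,117.3,29.6)"
```

```text
t: 50.92
ee_pos: [609.1, 290.4, 117.3]
orientation: [-2.122, 2.31, -0.006]
ft_force: [0.0, 1.1, 0.8]
width: 17.6
M [0.274 0.342 0.309] sd [0.023 0.025 0.025] J [ -1.375 -62.786 -23.979  -0.266  -0.079   0.31 ] sd6 0.0
t 51.2 pos [609.1 290.4 117.3] yaw -94.9 w 17.7 F [-0.9  1.3 -1.1] q [ 0.43  0.62  1.58 -0.    0.93  2.09]
d world [ 0.1 -0.3 -0. ] d tool [ 0.3 -0.1  0. ] dyaw deg 124.5 turn vec [-0.004 -0.006 -2.172]
```

```bash
python3 -m handwheel '[[[0,0,0],[0,0,0],0.4],[[0,0,0],[0,0,0],0.45],[[0,0,0],[0,0,0],0.5],[[0,0,0],[0,0,0],0.5],[[0,0,0],[0,0,0],0.5],[[0,0,0],[0,0,-5],0.5],[[0,0,0],[0,0,-15],0.5],[[0,0,0],[0,0,-25],0.5],[[0,0,0],[0,0,-30],0.5],[[0,0,0],[0,0,-10],0.5]]'
python3 -c "
from h import *
plan(606,-165,150,-3.4,20)
p=snap('scene'); crop(p,'g11s',260,190,370,330,5)"
```

```text
t: 52.05
ee_pos: [606.8, 288.0, 202.2]
orientation: [2.12, -2.314, 0.004]
ft_force: [1.5, 0.2, -0.2]
width: 43.9
t 52.0 pos [606.8 288.  202.2] yaw -95.0 w 43.9 F [ 1.5  0.2 -0.2] q [ 0.43  0.52  1.54 -0.    1.08  2.09]
d world [  -0.8 -453.   -52.2] d tool [451.1 -38.8  54.1] dyaw deg 91.6 turn vec [ 0.004 -0.003 -1.599]
row 0 rz -0.08 t [23. -2.  3.]
row 1 rz -0.08 t [23. -0.  3.]
row 2 rz -0.08 t [23.  2.  3.]
row 3 rz -0.08 t [22.  3.  3.]
row 4 rz -0.08 t [22.  5.  3.]
row 5 rz -0.08 t [22.  7.  3.]
row 6 rz -0.08 t [21.  9.  3.]
row 7 rz -0.08 t [20. 10.  3.]
row 8 rz -0.08 t [19. 12.  3.]
row 9 rz -0.08 t [18. 13.  3.]
row 10 rz -0.08 t [17. 15.  3.]
row 11 rz -0.08 t [16. 16.  3.]
row 12 rz -0.08 t [15. 17.  3.]
row 13 rz -0.08 t [13. 18.  3.]
row 14 rz -0.08 t [12. 19.  3.]
row 15 rz -0.08 t [10. 20.  3.]
row 16 rz -0.08 t [ 8. 21.  3.]
row 17 rz -0.08 t [ 7. 22.  3.]
row 18 rz -0.08 t [ 5. 22.  3.]
row 19 rz -0.08 t [ 3. 22.  3.]
```

View pics/g11s.png

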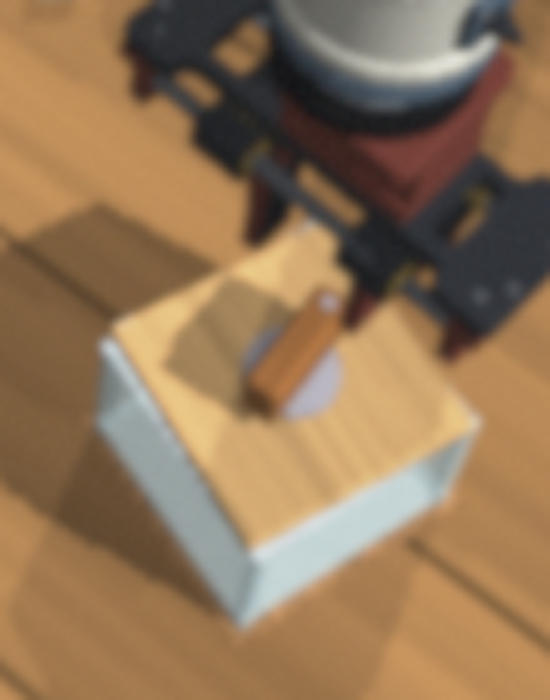

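```bash
python3 -m handwheel '[[[0,0,-0.08],[10,-2,0],0.5],[[0,0,-0.08],[20,0,0],0.5],[[0,0,-0.08],[23,2,0],0.5],[[0,0,-0.08],[22,3,0],0.5],[[0,0,-0.08],[22,5,0],0.5],[[0,0,-0.08],[22,7,0],0.5],[[0,0,-0.08],[21,9,0],0.5],[[0,0,-0.08],[20,10,0],0.5],[[0,0,-0.08],[19,12,0],0.5],[[0,0,-0.08],[18,13,0],0.5]]'
python3 -c "
from h import *
plan(605,-170,150,-3.4,12)"
```

```text
t: 52.93
ee_pos: [608.2, 72.6, 195.8]
orientation: [2.88, -1.243, -0.004]
ft_force: [0.1, 0.4, -0.1]
width: 43.8
t 52.9 pos [608.2  72.6 195.8] yaw -46.7 w 43.8 F [ 0.1  0.4 -0.1] q [ 0.1   0.45  1.68 -0.    1.02  0.92]
d world [  -3.2 -242.6  -45.8] d tool [174.4 168.5  46.6] dyaw deg 43.3 turn vec [ 0.005  0.002 -0.756]
row 0 rz -0.063 t [15. 14.  4.]
row 1 rz -0.063 t [14. 15.  4.]
row 2 rz -0.063 t [13. 16.  4.]
row 3 rz -0.063 t [12. 17.  4.]
row 4 rz -0.063 t [11. 17.  4.]
row 5 rz -0.063 t [ 9. 18.  4.]
row 6 rz -0.063 t [ 8. 18.  4.]
row 7 rz -0.063 t [ 7. 19.  4.]
row 8 rz -0.063 t [ 6. 19.  4.]
row 9 rz -0.063 t [ 5. 20.  4.]
row 10 rz -0.063 t [ 3. 20.  4.]
row 11 rz -0.063 t [ 2. 20.  4.]
```

```bash
python3 -m handwheel '[[[0,0,-0.07],[17,16,4],0.5],[[0,0,-0.07],[16,17,4],0.5],[[0,0,-0.07],[15,18,4],0.5],[[0,0,-0.07],[13,19,4],0.5],[[0,0,-0.07],[11,19,4],0.5],[[0,0,-0.07],[10,20,4],0.5],[[0,0,-0.07],[9,20,4],0.5],[[0,0,-0.07],[7,20,4],0.5],[[0,0,-0.07],[5,14,0],0.5],[[0,0,-0.06],[3,8,0],0.5]]'
python3 -c "
from h import *
p=snap('top','t4'); crop(p,'g12',130,110,270,250,5); crop(p,'g12b',320,130,450,230,5)
plan(605,-170,12,-3.4)"
```

```text
t: 53.77
ee_pos: [608.1, -143.8, 151.8]
orientation: [3.135, -0.142, -0.024]
ft_force: [0.7, 0.4, -0.0]
width: 44.0
t 53.8 pos [ 608.2 -144.7  151.6] yaw -5.0 w 44.1 F [-0.1 -1.5 -0.6] q [-0.25  0.52  1.67 -0.01  0.96 -0.16]
d world [  -3.2  -25.3 -139.6] d tool [  1.2  24.9 139.7] dyaw deg 1.6 turn vec [ 0.004  0.016 -0.028]
```

View pics/g12.png

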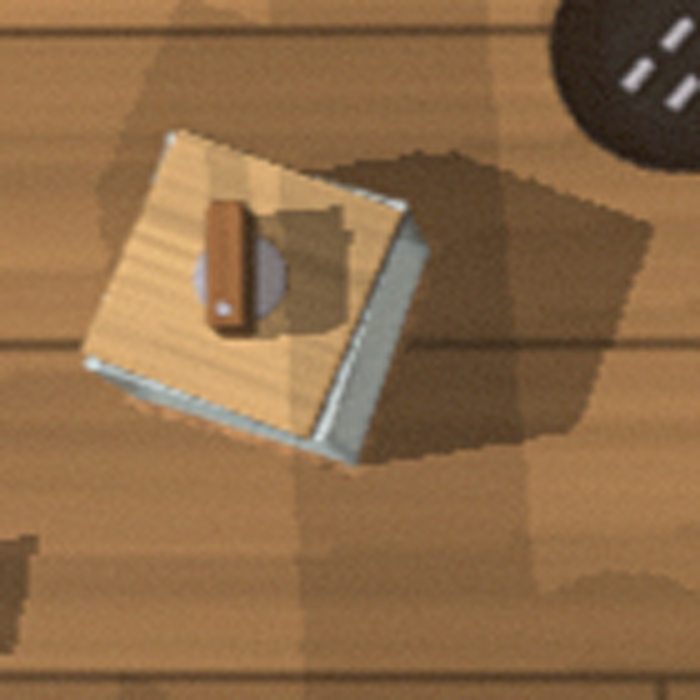

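View pics/g12b.png

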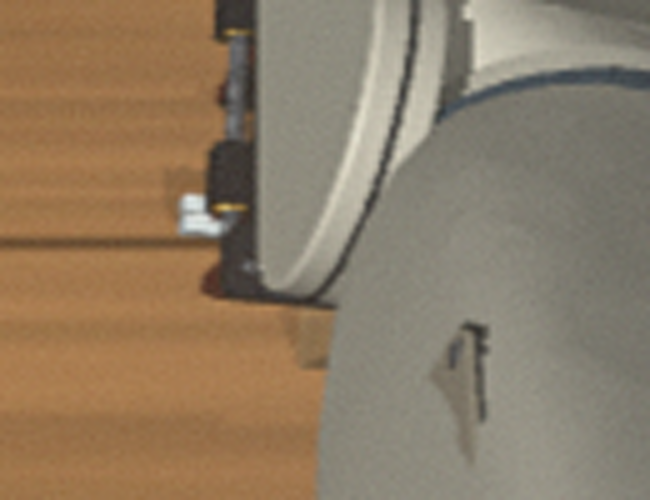

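```bash
python3 -m handwheel '[[[0.004,0.016,-0.028],[0,8,5],0.5],[[0,0,0],[0,9,10],0.5],[[0,0,0],[0,6,15],0.5],[[0,0,0],[0,1,20],0.5],[[0,0,0],[0,0,20],0.5],[[0,0,0],[0,0,15],0.5],[[0,0,0],[0,0,5],0.5],[[0,0,0],[0,0,0],0.5],[[0,0,0],[0,0,0],0.5],[[0,0,0],[0,0,0],0.5]]'
python3 -c "
from h import *
p=snap('scene'); crop(p,'g13s',110,110,240,220,5)
plan(605,-170,12,-3.4)"
```

```text
t: 54.65
ee_pos: [603.1, -168.5, 50.9]
orientation: [-3.137, 0.119, 0.01]
ft_force: [0.3, 0.0, -0.2]
width: 43.7
t 54.7 pos [ 603.3 -168.5   51.2] yaw -4.3 w 44.1 F [-0.1  0.7  0.3] q [-0.29  0.66  1.71  0.    0.77 -0.22]
d world [  1.7  -1.5 -39.2] d tool [ 2.1  1.4 39.2] dyaw deg 0.9 turn vec [-0.002  0.006 -0.016]
```

View pics/g13s.png

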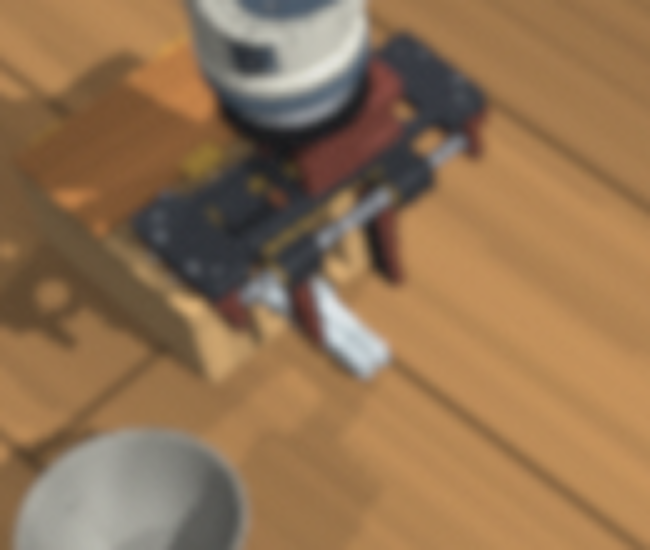

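```bash
python3 -m handwheel '[[[0,0.006,-0.016],[2,1,3],0.5],[[0,0,0],[0,0,8],0.5],[[0,0,0],[0,0,10],0.5],[[0,0,0],[0,0,8],0.5],[[0,0,0],[0,0,5],0.5],[[0,0,0],[0,0,2],0.5],[[0,0,0],[0,0,0],0.5],[[0,0,0],[0,0,0],0.5],[[0,0,0],[0,0,0],0.5],[[0,0,0],[0,0,0],0.5]]'
python3 -c "
from h import *
plan(605,-170,12,-3.4)"
```

```text
t: 55.53
ee_pos: [607.3, -170.1, 13.8]
orientation: [-3.14, 0.092, -0.008]
ft_force: [0.2, 0.6, 0.8]
width: 43.8
t 55.5 pos [ 607.3 -170.1   13.8] yaw -3.4 w 43.8 F [0.2 0.6 0.8] q [-0.29  0.72  1.71  0.    0.7  -0.24]
d world [-2.3  0.1 -1.8] d tool [-2.3  0.   1.8] dyaw deg -0.0 turn vec [-0.001 -0.005  0.001]
```

```bash
python3 -m handwheel '[[[0,0,0],[-2,0,1],0.5],[[0,0,0],[0,0,0],0.3],[[0,0,0],[0,0,0],0],[[0,0,0],[0,0,0],0],[[0,0,0],[0,0,0],0],[[0,0,0],[0,0,0],0],[[0,0,0],[0,0,0],0],[[0,0,0],[0,0,0],0],[[0,0,0],[0,0,0],0],[[0,0,0],[0,0,0],0]]'
python3 -c "
from h import *
plan(605,-170,12,-3.4)"
```

```text
t: 56.37
ee_pos: [605.8, -170.2, 13.8]
orientation: [3.14, -0.092, 0.011]
ft_force: [0.8, 0.6, -0.2]
width: 18.6
t 56.4 pos [ 605.8 -170.2   13.8] yaw -3.3 w 18.6 F [ 0.8  0.6 -0.2] q [-0.29  0.72  1.72  0.    0.7  -0.24]
d world [-0.8  0.2 -1.8] d tool [-0.8 -0.1  1.8] dyaw deg -0.1 turn vec [-0.    -0.007  0.001]
```

```bash
python3 -m handwheel '[[[0,0,0],[0,-4,-1],0],[[0,0,0],[0,-8,0],0],[[0,0,0],[0,-10,0],0],[[0,0,0],[0,-10,0],0],[[0,0,0],[0,-10,0],0],[[0,0,0],[0,-10,0],0],[[0,0,0],[0,-8,0],0],[[0,0,0],[0,-4,0],0],[[0,0,0],[0,0,0],0],[[0,0,0],[0,0,0],0]]'
python3 -c "
from h import *
p=snap('scene'); crop(p,'g14s',110,110,240,220,5)
plan(612,-10,16,-3.4)"
```

```text
t: 57.2
ee_pos: [609.1, -96.9, 14.3]
orientation: [-3.14, 0.088, -0.008]
ft_force: [0.5, 0.7, -1.7]
width: 18.8
t 57.2 pos [609.1 -97.1  14.4] yaw -3.2 w 18.4 F [ 0.4  0.6 -0.9] q [-0.18  0.71  1.74  0.    0.68 -0.12]
d world [ 2.9 87.1  1.6] d tool [ -2.  -87.1  -1.6] dyaw deg -0.2 turn vec [-0.001 -0.005  0.003]
```

View pics/g14s.png

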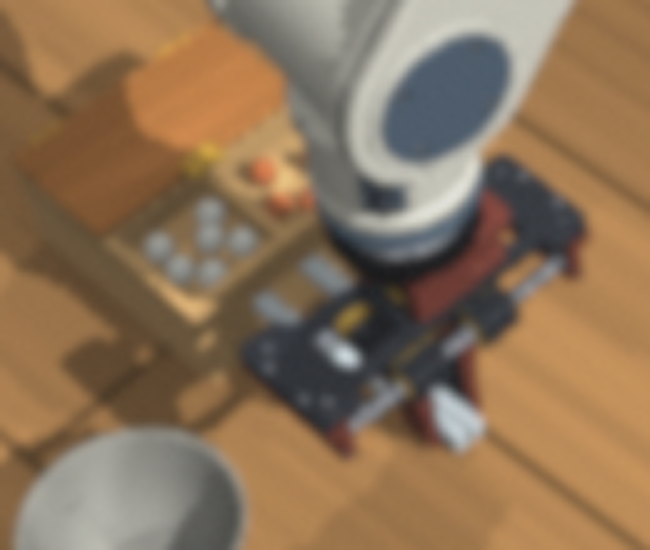

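```bash
python3 -m handwheel '[[[0,0,0],[0,-5,0],0],[[0,0,0],[0,-10,0],0],[[0,0,0],[0,-14,0],0],[[0,0,0],[0,-16,0],0],[[0,0,0],[0,-16,0],0],[[0,0,0],[0,-12,0],0],[[0,0,0],[0,-8,-4],0],[[0,0,0],[0,0,-12],0],[[0,0,0],[0,0,-12],0],[[0,0,0],[0,0,-6],0]]'
python3 -c "
from h import *
p=snap('scene'); crop(p,'g15s',110,110,270,240,5)
plan(640,-30,60,-93.3,15)"
```

```text
t: 58.08
ee_pos: [612.8, -9.2, 49.9]
orientation: [-3.139, 0.092, -0.004]
ft_force: [1.5, 0.3, -1.5]
width: 18.7
t 58.1 pos [613.6  -9.4  50.9] yaw -3.4 w 18.6 F [ 1.1  0.2 -0.5] q [-0.04  0.65  1.75  0.    0.74  0.02]
d world [ 26.4 -20.6   9.1] d tool [27.6 19.  -9. ] dyaw deg -89.9 turn vec [-0.004 -0.003  1.569]
row 0 rz 0.105 t [ 2.  1. -1.]
row 1 rz 0.105 t [ 2.  1. -1.]
row 2 rz 0.105 t [ 2.  1. -1.]
row 3 rz 0.105 t [ 2.  1. -1.]
row 4 rz 0.105 t [ 2.  0. -1.]
row 5 rz 0.105 t [ 2.  0. -1.]
row 6 rz 0.105 t [ 2. -0. -1.]
row 7 rz 0.105 t [ 2. -0. -1.]
row 8 rz 0.105 t [ 2. -1. -1.]
row 9 rz 0.105 t [ 2. -1. -1.]
row 10 rz 0.105 t [ 2. -1. -1.]
row 11 rz 0.105 t [ 2. -1. -1.]
row 12 rz 0.105 t [ 2. -1. -1.]
row 13 rz 0.105 t [ 2. -2. -1.]
row 14 rz 0.105 t [ 1. -2. -1.]
```

View pics/g15s.png

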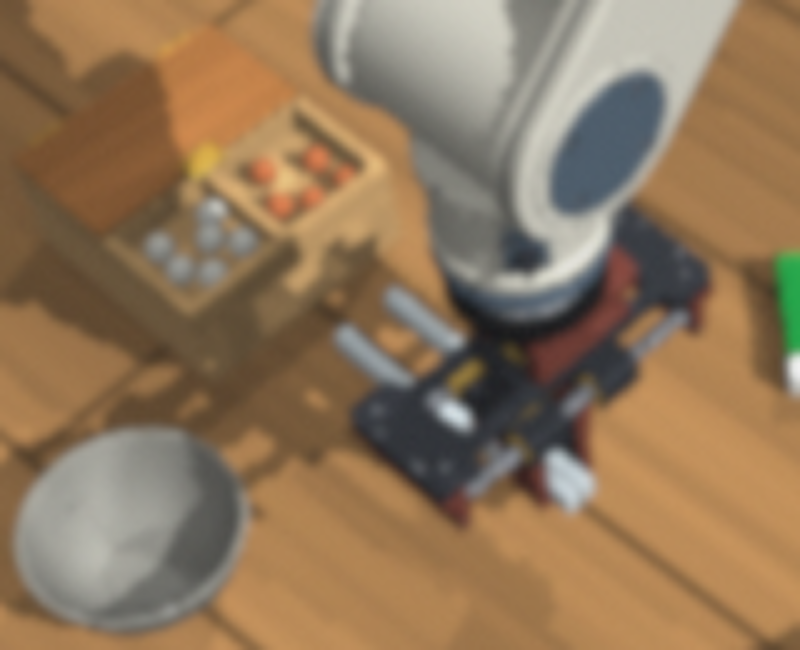

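```bash
python3 -m handwheel '[[[0,0,0.06],[2,1,-2],0],[[0,0,0.1],[2,1,-2],0],[[0,0,0.1],[2,1,-2],0],[[0,0,0.1],[2,1,-2],0],[[0,0,0.1],[2,0,-1],0],[[0,0,0.1],[2,0,0],0],[[0,0,0.1],[2,0,0],0],[[0,0,0.1],[2,0,0],0],[[0,0,0.1],[2,-1,0],0],[[0,0,0.1],[2,-1,0],0]]'
python3 -m handwheel '[[[0,0,0.1],[2,-1,0],0],[[0,0,0.1],[2,-1,0],0],[[0,0,0.1],[2,-1,0],0],[[0,0,0.1],[2,-2,0],0],[[0,0,0.1],[1,-2,0],0],[[0,0,0.06],[0,0,0],0],[[0,0,0.03],[0,0,0],0],[[0,0,0],[0,0,0],0],[[0,0,0],[0,0,0],0],[[0,0,0],[0,0,0],0]]'
python3 -c "
from h import *
p=snap('scene'); crop(p,'g16s',150,110,300,240,5)
plan(640,-30,9,-93.3)"
```

```text
t: 58.97
ee_pos: [634.5, -30.1, 69.0]
orientation: [-2.695, 1.601, -0.021]
ft_force: [0.2, 0.3, -2.2]
width: 18.9
t: 59.8
ee_pos: [646.2, -46.8, 75.2]
orientation: [-2.054, 2.356, -0.028]
ft_force: [0.5, 0.3, -1.5]
width: 19.2
t 59.9 pos [646.3 -46.8  75.2] yaw -97.8 w 18.6 F [ 0.4 -0.2 -1.1] q [-0.09  0.64  1.67 -0.    0.8   1.62]
d world [ -6.3  16.8 -66.2] d tool [-15.8  10.1  66. ] dyaw deg 4.5 turn vec [-0.024 -0.001 -0.079]
```

View pics/g16s.png

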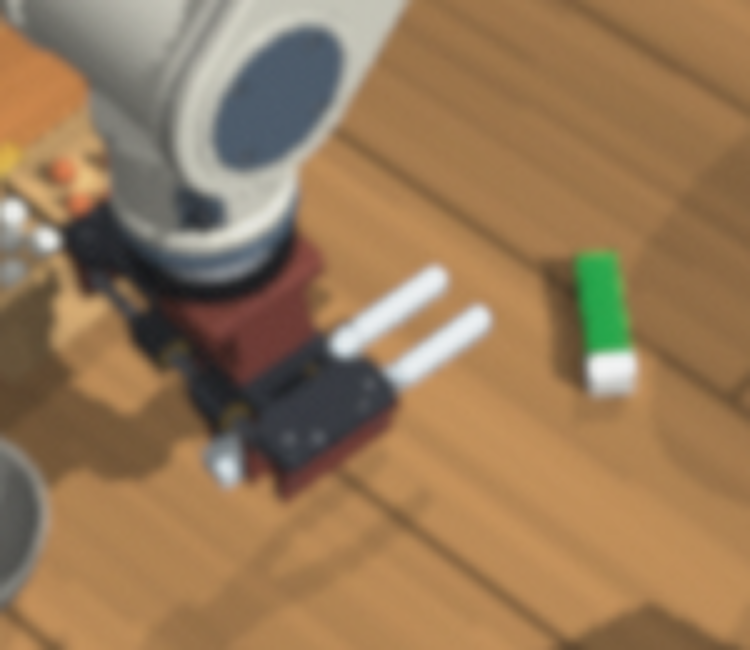

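```bash
python3 -m handwheel '[[[-0.024,0,-0.04],[-5,3,5],0],[[0,0,0],[-5,3,10],0],[[0,0,0],[-3,2,12],0],[[0,0,0],[0,0,12],0],[[0,0,0],[0,0,8],0],[[0,0,0],[0,0,4],0],[[0,0,0],[0,0,0],0],[[0,0,0],[0,0,0],0],[[0,0,0],[0,0,0],0],[[0,0,0],[0,0,0],0]]'
python3 -c "
from h import *
plan(640,-35,10.5,-95)"
```

```text
t: 60.68
ee_pos: [638.2, -32.8, 18.0]
orientation: [2.111, -2.325, -0.001]
ft_force: [0.3, 0.1, -1.7]
width: 18.7
t 60.7 pos [638.2 -32.8  18. ] yaw -95.5 w 18.7 F [ 0.3  0.1 -1.7] q [-0.07  0.73  1.69 -0.    0.73  1.6 ]
d world [ 1.8 -2.2 -7.5] d tool [ 2.  -2.   7.5] dyaw deg 0.5 turn vec [ 0.001 -0.001 -0.009]
```

```bash
python3 -m handwheel '[[[0,0,0],[0,0,3],0],[[0,0,0],[0,0,3],0],[[0,0,0],[0,0,1],0],[[0,0,0],[0,0,0],0],[[0,0,0],[0,0,0],0],[[0,0,0],[0,0,0],0.4],[[0,0,0],[0,0,0],0.4],[[0,0,0],[0,0,0],0.4],[[0,0,0],[0,0,0],0.4],[[0,0,0],[0,0,0],0.4]]'
python3 -c "
from h import *
plan(640,-35,60,-95)"
python3 -m handwheel '[[[0,0,0],[0,0,-10],0.4],[[0,0,0],[0,0,-20],0.4],[[0,0,0],[0,0,-30],0.4],[[0,0,0],[0,0,-40],0.5],[[0,0,0],[0,0,-40],0.6],[[0,0,-0.1],[0,0,-10],0.8],[[0,0,-0.1],[0,0,0],0.8],[[0,0,-0.1],[0,0,0],0.8],[[0,0,-0.1],[0,0,0],0.8],[[0,0,-0.1],[0,0,0],0.8]]'
python3 -c "
from h import *
p=snap('top','t5'); plan(530,-35,80,85,16)"
```

```text
t: 61.52
ee_pos: [640.4, -33.2, 13.0]
orientation: [-2.11, 2.325, -0.005]
ft_force: [0.0, 0.1, -0.3]
width: 35.3
t 61.5 pos [640.4 -33.2  13. ] yaw -95.5 w 35.3 F [ 0.   0.1 -0.3] q [-0.07  0.74  1.68 -0.    0.72  1.6 ]
d world [-0.4 -1.8 47. ] d tool [  1.8   0.  -47. ] dyaw deg 0.5 turn vec [-0.003 -0.001 -0.01 ]
t: 62.35
ee_pos: [640.4, -33.0, 178.6]
orientation: [-2.635, 1.704, -0.012]
ft_force: [0.4, -0.2, 0.1]
width: 69.8
t 62.4 pos [640.5 -33.  178.7] yaw -65.4 w 70.3 F [ 0.5 -0.3  1.1] q [-0.07  0.5   1.63 -0.    1.    1.07]
d world [-110.5   -2.   -98.7] d tool [-44.6 102.   97.8] dyaw deg 150.4 turn vec [ 0.004 -0.011 -2.626]
row 0 rz -0.164 t [-3.  6.  6.]
row 1 rz -0.164 t [-4.  6.  6.]
row 2 rz -0.164 t [-5.  5.  6.]
row 3 rz -0.164 t [-5.  4.  6.]
row 4 rz -0.164 t [-6.  3.  6.]
row 5 rz -0.164 t [-7.  2.  6.]
row 6 rz -0.164 t [-7.  1.  6.]
row 7 rz -0.164 t [-7.  0.  6.]
row 8 rz -0.164 t [-7. -1.  6.]
row 9 rz -0.164 t [-7. -2.  6.]
row 10 rz -0.164 t [-6. -3.  6.]
row 11 rz -0.164 t [-6. -4.  6.]
row 12 rz -0.164 t [-5. -5.  6.]
row 13 rz -0.164 t [-4. -6.  6.]
row 14 rz -0.164 t [-3. -6.  6.]
row 15 rz -0.164 t [-2. -7.  6.]
```

View pics/t5.png

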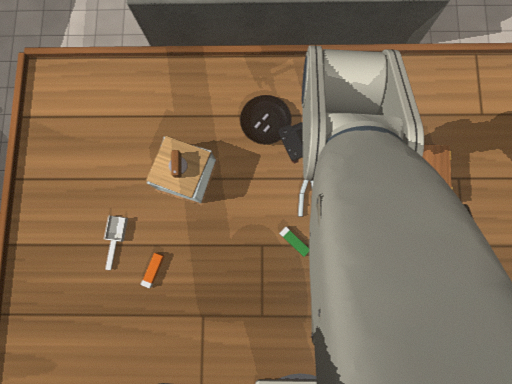

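```bash
python3 -m handwheel '[[[0,0,-0.12],[-3,6,0],0.8],[[0,0,-0.12],[-4,6,0],0.8],[[0,0,-0.12],[-4,5,0],0.8],[[0,0,-0.12],[-5,4,0],0.8],[[0,0,-0.12],[-5,4,0],0.8],[[0,0,-0.12],[-6,3,0],0.8],[[0,0,-0.12],[-7,2,0],0.8],[[0,0,-0.12],[-7,1,0],0.8],[[0,0,-0.12],[-7,0,0],0.8],[[0,0,-0.12],[-7,-1,0],0.8]]'
python3 -c "
from h import *
plan(531,-22.6,80,84.5,10)"
```

```text
t: 63.23
ee_pos: [570.5, -26.8, 184.0]
orientation: [3.137, 0.126, 0.021]
ft_force: [1.0, 0.5, -0.2]
width: 69.7
t 63.2 pos [570.5 -26.8 184. ] yaw 4.6 w 69.7 F [ 1.   0.5 -0.2] q [-0.07  0.4   1.8  -0.    0.93 -0.15]
d world [ -39.5    4.2 -104. ] d tool [-40.4  -7.6 103.5] dyaw deg 79.9 turn vec [ 0.012 -0.009 -1.394]
row 0 rz -0.139 t [-4. -1. 10.]
row 1 rz -0.139 t [-4. -1. 10.]
row 2 rz -0.139 t [-4. -2. 10.]
row 3 rz -0.139 t [-3. -2. 10.]
row 4 rz -0.139 t [-3. -3. 10.]
row 5 rz -0.139 t [-3. -3. 10.]
row 6 rz -0.139 t [-2. -3. 10.]
row 7 rz -0.139 t [-2. -4. 10.]
row 8 rz -0.139 t [-1. -4. 10.]
row 9 rz -0.139 t [-1. -4. 10.]
```

```bash
python3 -m handwheel '[[[0,0,-0.12],[-4,-1,3],0.8],[[0,0,-0.12],[-4,-1,8],0.8],[[0,0,-0.12],[-4,-2,10],0.8],[[0,0,-0.12],[-3,-2,10],0.8],[[0,0,-0.12],[-3,-3,10],0.8],[[0,0,-0.12],[-3,-3,10],0.8],[[0,0,-0.12],[-2,-3,5],0.8],[[0,0,-0.12],[-2,-4,5],0.8],[[0,0,-0.12],[-1,-4,0],0.8],[[0,0,-0.12],[-1,-4,0],0.8]]'
python3 -m handwheel '[[[0,0,-0.1],[0,0,0],0.8],[[0,0,-0.05],[0,0,0],0.8],[[0,0,0],[0,0,0],0.8],[[0,0,0],[0,0,0],0.8],[[0,0,0],[0,0,0],0.8],[[0,0,0],[0,0,0],0.8],[[0,0,0],[0,0,0],0.8],[[0,0,0],[0,0,0],0.8],[[0,0,0],[0,0,0],0.8],[[0,0,0],[0,0,0],0.8]]'
python3 -c "
from h import *
p=snap('top'); crop(p,'g17',230,150,360,260,5);p=snap('scene'); crop(p,'g17s',150,110,310,240,4)
plan(531,-22.6,10,84.5)"
```

```text
t: 64.07
ee_pos: [528.5, -20.3, 125.7]
orientation: [2.476, 1.913, 0.021]
ft_force: [0.1, -0.2, -1.0]
width: 70.5
t: 64.9
ee_pos: [527.7, -20.2, 127.9]
orientation: [2.33, 2.086, 0.02]
ft_force: [-0.6, -0.3, 0.1]
width: 70.3
t 65.0 pos [527.7 -20.1 127.9] yaw 83.7 w 70.0 F [-0.5  0.3  0.8] q [-0.06  0.42  1.93 -0.    0.77 -1.52]
d world [   3.3   -2.5 -117.9] d tool [ -2.1   1.3 117.9] dyaw deg 0.8 turn vec [ 0.019  0.    -0.015]
```

View pics/g17.png

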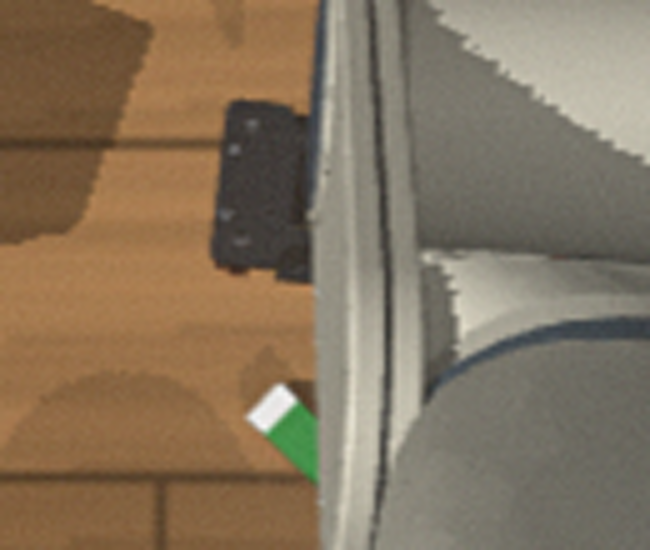

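View pics/g17s.png

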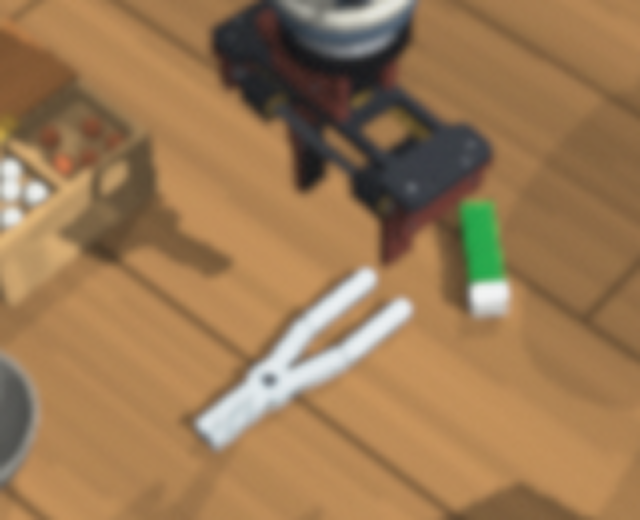

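```bash
python3 - <<'E'
from h import *
p=snap('scene')
g=lambda x,y,z=14: ray(p,((x+.5)/4-.5+150,(y+.5)/4-.5+110),z)[:2]
tip=(g(193,427)+g(215,445))/2; piv=g(269,380); he=(g(372,270)+g(408,302))/2
print(tip,piv,he,np.linalg.norm(tip-he),np.degrees(np.arctan2(*(tip-he)[::-1])))
d=(tip-he)/np.linalg.norm(tip-he); c=(tip-80*d+he+85*d)/2; print('c',c,'grip',c-55*d)
E
```

```text
[662.77352892 -31.57617669] [604.4697072  -29.06814568] [495.73525965 -18.61818934] 167.54012306344242 -4.435834038874201
c [581.74690572 -25.2905395 ] grip [526.91165407 -21.03669695]
```

```bash
python3 -m handwheel '[[[0.019,0,-0.02],[-2,0,5],0.8],[[0,0,0],[0,0,10],0.8],[[0,0,0],[0,0,15],0.8],[[0,0,0],[0,0,20],0.8],[[0,0,0],[0,0,15],0.8],[[0,0,0],[0,0,8],0.8],[[0,0,0],[0,0,2],0.8],[[0,0,0],[0,0,0],0.8],[[0,0,0],[0,0,0],0.8],[[0,0,0],[0,0,0],0.8]]'
python3 -c "
from h import *
plan(529,-22,10,85)
p=snap('scene'); crop(p,'g18s',150,110,310,240,4)"
```

```text
t: 65.88
ee_pos: [528.0, -22.8, 46.4]
orientation: [-2.315, -2.121, 0.003]
ft_force: [0.8, -0.2, -0.6]
width: 70.0
t 65.9 pos [528.  -22.8  46.4] yaw 85.0 w 70.0 F [ 0.8 -0.2 -0.6] q [-0.07  0.57  1.94 -0.    0.63 -1.55]
d world [  1.    0.8 -36.4] d tool [ 0.9  1.  36.4] dyaw deg 0.0 turn vec [-0.003  0.    -0.   ]
```

View pics/g18s.png

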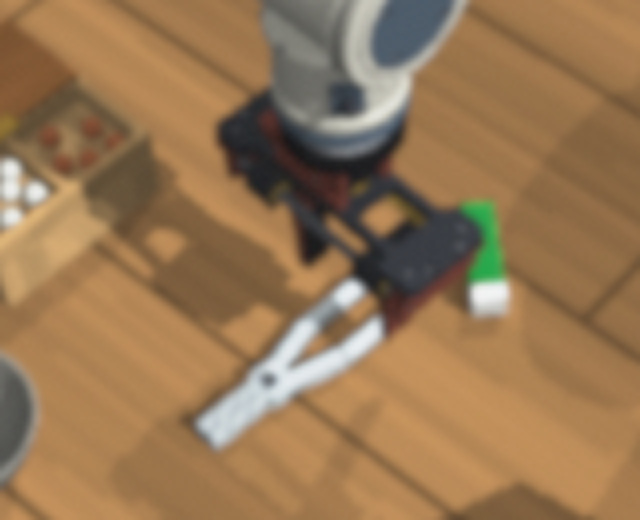

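```bash
python3 -m handwheel '[[[0,0,0],[1,0,3],0.8],[[0,0,0],[0,0,8],0.8],[[0,0,0],[0,0,9],0.8],[[0,0,0],[0,0,7],0.8],[[0,0,0],[0,0,4],0.8],[[0,0,0],[0,0,2],0.8],[[0,0,0],[0,0,0],0.8],[[0,0,0],[0,0,0],0.8],[[0,0,0],[0,0,0],0.8],[[0,0,0],[0,0,0],0.8]]'
python3 -c "
from h import *
plan(529,-22,10,85)"
```

```text
t: 66.77
ee_pos: [529.4, -21.7, 11.4]
orientation: [2.316, 2.122, 0.001]
ft_force: [0.1, -0.2, -0.1]
width: 70.4
t 66.8 pos [529.4 -21.7  11.4] yaw 85.0 w 70.4 F [ 0.1 -0.2 -0.1] q [-0.06  0.64  1.94 -0.    0.56 -1.55]
d world [-0.4 -0.3 -1.4] d tool [-0.3 -0.4  1.4] dyaw deg 0.0 turn vec [ 0.001  0.    -0.   ]
```

Close and lift slightly.

```bash
python3 -m handwheel '[[[0,0,0],[0,0,1],0.6],[[0,0,0],[0,0,0],0.3],[[0,0,0],[0,0,0],0],[[0,0,0],[0,0,0],0],[[0,0,0],[0,0,0],0],[[0,0,0],[0,0,0],0],[[0,0,0],[0,0,0],0],[[0,0,0],[0,0,0],0],[[0,0,0],[0,0,0],0],[[0,0,0],[0,0,0],0]]'
python3 -m handwheel '[[[0,0,0],[0,0,-4],0],[[0,0,0],[0,0,-10],0],[[0,0,0],[0,0,-15],0],[[0,0,0],[0,0,-10],0],[[0,0,0],[0,0,-4],0],[[0,0,0],[0,0,0],0],[[0,0,0],[0,0,0],0],[[0,0,0],[0,0,0],0],[[0,0,0],[0,0,0],0],[[0,0,0],[0,0,0],0]]'
python3 -c "
from h import *
st()
p=snap('scene'); crop(p,'g19s',150,110,310,240,4)"
```

```text
t: 67.6
ee_pos: [530.0, -21.8, 11.2]
orientation: [2.315, 2.121, 0.003]
ft_force: [0.5, 0.1, -1.2]
width: 45.7
t: 68.43
ee_pos: [528.8, -21.7, 57.7]
orientation: [2.316, 2.122, 0.001]
ft_force: [-0.5, -0.3, -2.2]
width: 45.7
t 68.43 pos [528.8 -21.7  57.7] R
 [[ 0.087  0.996  0.001]
 [ 0.996 -0.087 -0.   ]
 [-0.     0.001 -1.   ]] F [-0.5 -0.3 -2.2] M [-0.    0.11  0.01] w 45.7 q [-0.063  0.553  1.935 -0.     0.652 -1.547]
```

View pics/g19s.png

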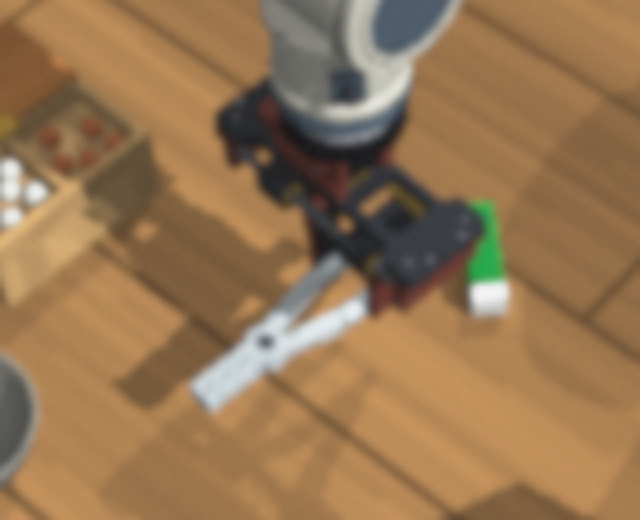

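```bash
python3 - <<'E'
from h import *
p=snap('scene')
for z in (45,52,60.7,66):
    g=lambda x,y: ray(p,((x+.5)/4-.5+150,(y+.5)/4-.5+110),z)[:2]
    print(z,(g(190,388)+g(212,410))/2,g(266,341))
plan(610,-46,60,-3.3,15)
E
```

```text
45 [655.4093893  -36.89779771] [596.63967651 -35.91793511]
52 [657.97336728 -33.30959547] [599.62527037 -32.33676243]
60.7 [661.16002563 -28.84997268] [603.33593702 -27.88587639]
66 [663.10132324 -26.13319098] [605.59645808 -25.17441708]
t 68.5 pos [528.7 -21.7  57.6] yaw 85.0 w 45.6 F [ 0.2  0.  -2.3] q [-0.06  0.55  1.94 -0.    0.65 -1.55]
d world [ 81.3 -24.3   2.4] d tool [-17.1  83.1  -2.4] dyaw deg -88.3 turn vec [ 0.    -0.     1.541]
row 0 rz 0.103 t [-1.  6. -0.]
row 1 rz 0.103 t [-1.  6. -0.]
row 2 rz 0.103 t [ 0.  6. -0.]
row 3 rz 0.103 t [ 1.  6. -0.]
row 4 rz 0.103 t [ 1.  6. -0.]
row 5 rz 0.103 t [ 2.  5. -0.]
row 6 rz 0.103 t [ 2.  5. -0.]
row 7 rz 0.103 t [ 3.  5. -0.]
row 8 rz 0.103 t [ 3.  5. -0.]
row 9 rz 0.103 t [ 4.  4. -0.]
row 10 rz 0.103 t [ 4.  4. -0.]
row 11 rz 0.103 t [ 5.  3. -0.]
row 12 rz 0.103 t [ 5.  3. -0.]
row 13 rz 0.103 t [ 5.  2. -0.]
row 14 rz 0.103 t [ 5.  2. -0.]
```

```bash
python3 -m handwheel '[[[0,0,0.05],[0,0,-2],0],[[0,0,0.09],[0,1,-2],0],[[0,0,0.1],[0,1,-2],0],[[0,0,0.1],[0,2,-2],0],[[0,0,0.1],[1,4,0],0],[[0,0,0.1],[2,5,0],0],[[0,0,0.1],[2,5,0],0],[[0,0,0.1],[3,5,0],0],[[0,0,0.1],[4,6,0],0],[[0,0,0.1],[5,6,0],0]]'
python3 -c "
from h import *
plan(610,-46,60,-3.3,10)"
```

```text
t: 69.37
ee_pos: [564.5, -30.8, 61.8]
orientation: [-3.041, -0.778, 0.013]
ft_force: [-0.0, 0.3, -1.7]
width: 45.8
t 69.4 pos [564.5 -30.8  61.8] yaw 28.7 w 45.8 F [-0.   0.3 -1.7] q [-0.08  0.58  1.85  0.    0.72 -0.58]
d world [ 45.5 -15.2  -1.8] d tool [32.6 35.2  1.4] dyaw deg -32.0 turn vec [-0.003  0.009  0.559]
row 0 rz 0.056 t [3. 4. 0.]
row 1 rz 0.056 t [3. 3. 0.]
row 2 rz 0.056 t [4. 3. 0.]
row 3 rz 0.056 t [4. 3. 0.]
row 4 rz 0.056 t [4. 3. 0.]
row 5 rz 0.056 t [4. 2. 0.]
row 6 rz 0.056 t [4. 2. 0.]
row 7 rz 0.056 t [4. 2. 0.]
row 8 rz 0.056 t [4. 2. 0.]
row 9 rz 0.056 t [5. 2. 0.]
```

```bash
python3 -m handwheel '[[[0,0.005,0.08],[3,4,0],0],[[0,0,0.08],[4,4,0],0],[[0,0,0.08],[4,4,0],0],[[0,0,0.08],[5,4,0],0],[[0,0,0.08],[5,3,0],0],[[0,0,0.06],[5,3,0],0],[[0,0,0.03],[5,2,0],0],[[0,0,0],[2,0,0],0],[[0,0,0],[0,0,0],0],[[0,0,0],[0,0,0],0]]'
python3 -c "
from h import *
plan(610,-46,24,-3.3)
p=snap('scene'); crop(p,'g20s',110,110,270,240,4)"
```

```text
t: 70.2
ee_pos: [604.1, -47.5, 57.2]
orientation: [-3.137, 0.029, 0.015]
ft_force: [0.5, 0.7, -1.3]
width: 45.7
t 70.2 pos [604.1 -47.5  57.2] yaw -1.1 w 45.7 F [ 0.5  0.7 -1.3] q [-0.1   0.63  1.75  0.    0.76 -0.08]
d world [  5.9   1.5 -33.2] d tool [ 6.1 -1.5 33.2] dyaw deg -2.2 turn vec [-0.004  0.009  0.039]
```

View pics/g20s.png

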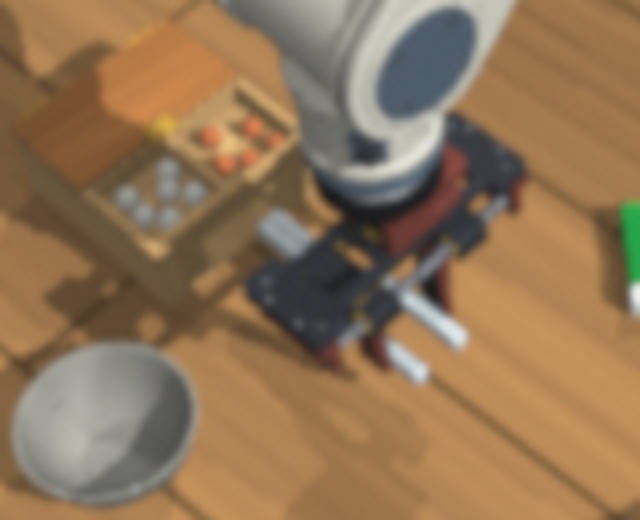

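```bash
python3 -m handwheel '[[[0,0.009,0.039],[3,-1,4],0],[[0,0,0],[3,0,8],0],[[0,0,0],[0,0,8],0],[[0,0,0],[0,0,6],0],[[0,0,0],[0,0,3],0],[[0,0,0],[0,0,0],0],[[0,0,0],[0,0,0],0],[[0,0,0],[0,0,0],0],[[0,0,0],[0,0,0],0],[[0,0,0],[0,0,0],0]]'
python3 -c "
from h import *
plan(610,-46,24,-3.3)
p=snap('scene'); crop(p,'g21s',110,110,230,210,6)
p=snap('top'); crop(p,'g21',320,130,450,230,5)"
```

```text
t: 71.08
ee_pos: [608.1, -46.0, 24.7]
orientation: [-3.137, 0.081, 0.006]
ft_force: [-0.3, 1.0, -1.7]
width: 45.8
t 71.1 pos [608.1 -46.   24.7] yaw -3.0 w 45.8 F [-0.3  1.  -1.7] q [-0.1   0.69  1.75  0.01  0.7  -0.05]
d world [ 1.9 -0.  -0.7] d tool [ 1.9 -0.1  0.7] dyaw deg -0.3 turn vec [-0.004  0.004  0.006]
```

View pics/g21s.png

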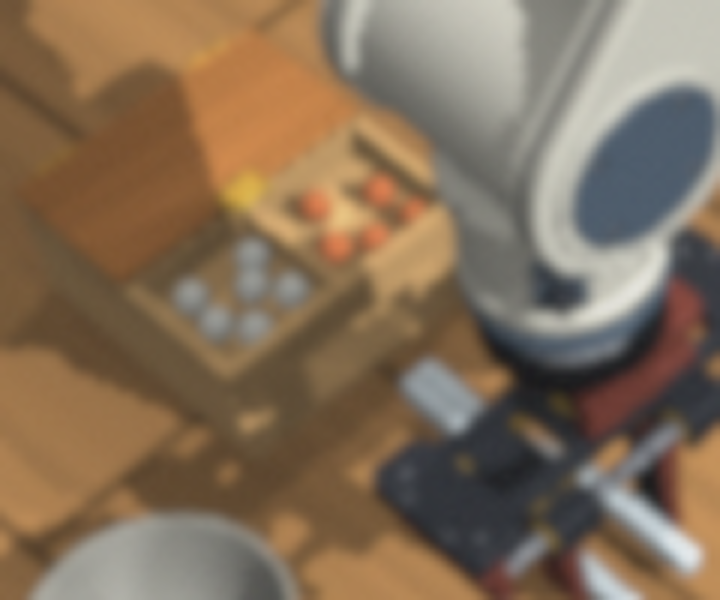

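View pics/g21.png

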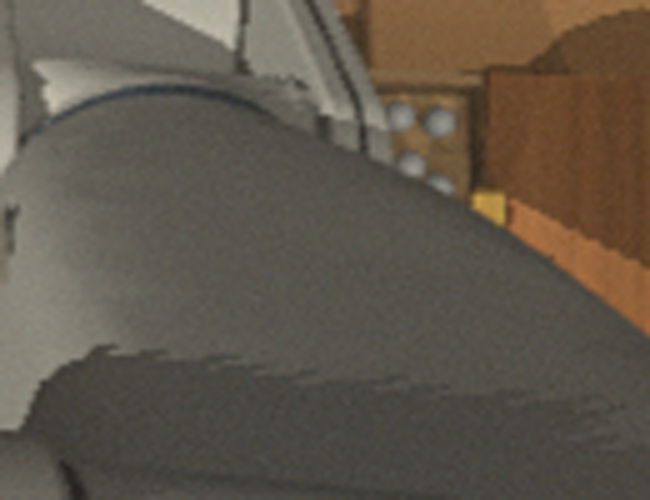

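```bash
python3 - <<'E'
from h import *
p=snap('scene')
for z in (18,22,27):
    g=lambda x,y: ray(p,((x+.5)/6-.5+110,(y+.5)/6-.5+110),z)[:2]
    print(z,g(398,382),g(432,358),(g(398,382)+g(432,358))/2)
E
python3 -m handwheel '[[[0,0,0.006],[2,4,0],0],[[0,0,0],[0,8,0],0],[[0,0,0],[0,8,0],0],[[0,0,0],[0,8,0],0],[[0,0,0],[0,8,0],0],[[0,0,0],[0,4,0],0],[[0,0,0],[0,0,0],0],[[0,0,0],[0,0,0],0],[[0,0,0],[0,0,0],0],[[0,0,0],[0,0,0],0]]'
python3 -c "
from h import *
plan(603,-182,24,-3.3)
p=snap('scene'); crop(p,'g22s',110,110,230,210,6)"
```

```text
18 [ 605.33139518 -182.62271357] [ 585.65643692 -180.67964857] [ 595.49391605 -181.65118107]
22 [ 606.95683946 -180.0462156 ] [ 587.36036589 -178.11090162] [ 597.15860267 -179.07855861]
27 [ 608.9886448  -176.82559314] [ 589.4902771  -174.89996793] [ 599.23946095 -175.86278053]
t: 72.07
ee_pos: [608.0, -92.0, 25.2]
orientation: [-3.136, 0.095, 0.004]
ft_force: [-0.1, 0.7, -0.7]
width: 45.8
t 72.1 pos [608.  -92.   25.2] yaw -3.5 w 45.8 F [-0.1  0.7 -0.7] q [-0.17  0.69  1.74  0.01  0.71 -0.11]
d world [ -5.  -90.   -1.2] d tool [ 0.4 90.1  0.8] dyaw deg 0.2 turn vec [-0.004  0.003 -0.003]
```

View pics/g22s.png

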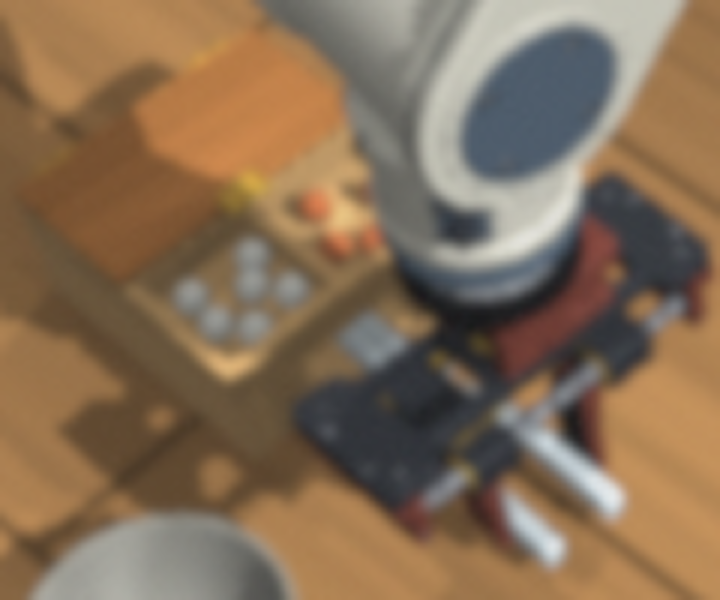

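```bash
python3 -m handwheel '[[[0,0,0],[0,4,0],0],[[0,0,0],[0,7,0],0],[[0,0,0],[0,8,0],0],[[0,0,0],[0,8,0],0],[[0,0,0],[0,8,0],0],[[0,0,0],[0,8,0],0],[[0,0,0],[0,4,0],0],[[0,0,0],[0,0,0],0],[[0,0,0],[0,0,0],0],[[0,0,0],[0,0,0],0]]'
python3 -c "
from h import *
plan(603,-182,24,-3.3)"
```

```text
t: 72.95
ee_pos: [604.8, -144.3, 24.9]
orientation: [-3.137, 0.095, 0.004]
ft_force: [-0.1, -0.3, -2.5]
width: 46.0
t 73.0 pos [ 604.8 -144.3   24.9] yaw -3.5 w 46.0 F [-0.1 -0.3 -2.5] q [-0.25  0.7   1.73  0.    0.72 -0.2 ]
d world [ -1.8 -37.7  -0.9] d tool [ 0.5 37.7  0.8] dyaw deg 0.2 turn vec [-0.004  0.003 -0.003]
```

```bash
python3 -m handwheel '[[[0,0,0],[0,4,2],0],[[0,0,0],[0,6,2],0],[[0,0,0],[0,6,2],0],[[0,0,0],[0,6,0],0],[[0,0,0],[0,4,0],0],[[0,0,0],[0,2,0],0],[[0,0,0],[0,0,0],0],[[0,0,0],[0,0,0],0],[[0,0,0],[0,0,0],0],[[0,0,0],[0,0,0],0]]'
python3 -c "
from h import *
plan(603,-185,18,-3.3)"
```

```text
t: 73.78
ee_pos: [602.9, -174.6, 17.9]
orientation: [-3.136, 0.094, 0.005]
ft_force: [-0.1, 0.7, -0.5]
width: 46.1
t 73.8 pos [ 602.9 -174.6   17.9] yaw -3.4 w 46.1 F [-0.1  0.7 -0.5] q [-0.3   0.72  1.71  0.    0.72 -0.25]
d world [  0.1 -10.4   0.1] d tool [ 0.8 10.4 -0.2] dyaw deg 0.1 turn vec [-0.004  0.003 -0.002]
```

```bash
python3 -m handwheel '[[[0,0,0],[0,2,0],0],[[0,0,0],[0,2,0],0],[[0,0,0],[0,2,0],0],[[0,0,0],[0,1,0],0],[[0,0,0],[0,0,0],0],[[0,0,0],[0,0,0],0],[[0,0,0],[0,0,0],0],[[0,0,0],[0,0,0],0],[[0,0,0],[0,0,0],0],[[0,0,0],[0,0,0],0]]'
python3 -c "
from h import *
plan(603,-185,18,-3.3)"
```

```text
t: 74.62
ee_pos: [602.5, -181.6, 18.1]
orientation: [-3.136, 0.092, 0.005]
ft_force: [0.6, 0.7, -0.2]
width: 45.9
t 74.6 pos [ 602.5 -181.6   18.1] yaw -3.4 w 45.9 F [ 0.6  0.7 -0.2] q [-0.31  0.72  1.71  0.    0.72 -0.26]
d world [ 0.5 -3.4 -0.1] d tool [0.7 3.4 0. ] dyaw deg 0.1 turn vec [-0.004  0.003 -0.001]
```

```bash
python3 -m handwheel '[[[0,0,0],[0,1,0],0],[[0,0,0],[0,1,0],0],[[0,0,0],[0,1,0],0],[[0,0,0],[0,1,0],0],[[0,0,0],[0,1,0],0],[[0,0,0],[0,0,0],0],[[0,0,0],[0,0,0],0],[[0,0,0],[0,0,0],0],[[0,0,0],[0,0,0],0],[[0,0,0],[0,0,0],0]]'
python3 -c "
from h import *
plan(603,-185,18,-3.3)"
```

```text
t: 75.45
ee_pos: [602.2, -187.1, 18.0]
orientation: [-3.136, 0.092, 0.005]
ft_force: [-0.4, -0.5, -1.5]
width: 45.7
t 75.5 pos [ 602.2 -187.1   18. ] yaw -3.4 w 45.7 F [-0.4 -0.5 -1.5] q [-0.32  0.72  1.7   0.    0.72 -0.27]
d world [ 0.8  2.1 -0. ] d tool [ 0.6 -2.2  0. ] dyaw deg 0.1 turn vec [-0.004  0.003 -0.001]
```

```bash
python3 -m handwheel '[[[0,0,0],[0,1,0],0],[[0,0,0],[0,1,0],0],[[0,0,0],[0,1,0],0],[[0,0,0],[0,0,0],0],[[0,0,0],[0,0,0],0],[[0,0,0],[0,0,0],0],[[0,0,0],[0,0,0],0],[[0,0,0],[0,0,0],0],[[0,0,0],[0,0,0],0],[[0,0,0],[0,0,0],0]]'
python3 -c "
from h import *
plan(603,-185,18,-3.3)
p=snap('scene'); crop(p,'g23s',110,110,230,210,6)"
```

```text
t: 76.28
ee_pos: [602.1, -187.4, 17.9]
orientation: [-3.133, 0.091, 0.006]
ft_force: [-0.9, 1.6, -1.4]
width: 45.8
t 76.3 pos [ 602.1 -187.4   17.9] yaw -3.3 w 45.8 F [-0.9  1.6 -1.4] q [-0.32  0.72  1.7   0.01  0.72 -0.27]
d world [0.9 2.4 0.1] d tool [ 0.7 -2.5 -0.1] dyaw deg 0.0 turn vec [-0.007  0.004 -0.001]
```

View pics/g23s.png

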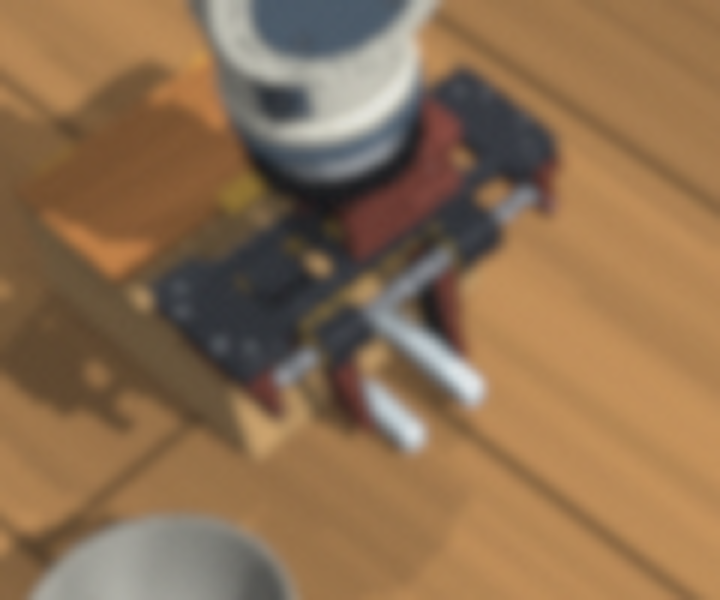

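```bash
python3 -m handwheel '[[[0,0,0],[0,0,1],0],[[0,0,0],[0,0,0],0.6],[[0,0,0],[0,0,0],0.65],[[0,0,0],[0,0,0],0.65],[[0,0,0],[0,0,0],0.65],[[0,0,0],[0,0,0],0.65],[[0,0,0],[0,0,-6],0.65],[[0,0,0],[0,0,-15],0.65],[[0,0,0],[0,0,-25],0.65],[[0,0,0],[0,0,-35],0.65]]'
python3 -m handwheel '[[[0,0,0],[0,-10,-30],0.65],[[0,0,0],[0,-20,-30],0.65],[[0,0,0],[0,-25,-30],0.65],[[0,0,0],[-10,-25,-20],0.65],[[0,0,0],[-20,-25,0],0.65],[[0,0,0],[-20,-25,0],0.65],[[0,0,0],[-20,-20,0],0.65],[[0,0,0],[-20,-20,0],0.65],[[0,0,0],[-20,0,0],0.65],[[0,0,0],[0,0,0],0.65]]'
python3 -c "
from h import *
st()
p=snap('top','t6'); crop(p,'g24',320,130,450,230,5); crop(p,'g24b',130,110,270,250,5); p=snap('scene','s6'); crop(p,'g24s',110,110,230,210,6)"
```

```text
t: 77.17
ee_pos: [598.1, -187.4, 95.8]
orientation: [-3.13, 0.091, 0.024]
ft_force: [0.6, 0.2, 0.3]
width: 57.1
t: 78.0
ee_pos: [501.5, -6.9, 236.1]
orientation: [-3.133, 0.096, -0.024]
ft_force: [-0.5, -0.5, 0.8]
width: 57.0
t 78.0 pos [501.5  -6.9 236.1] R
 [[ 0.998 -0.061  0.015]
 [-0.061 -0.998  0.006]
 [ 0.015 -0.007 -1.   ]] F [-0.5 -0.5  0.8] M [-0.11  0.05 -0.03] w 57.0 q [-0.041  0.228  1.903  0.008  0.996  0.015]
```

View pics/g24s.png

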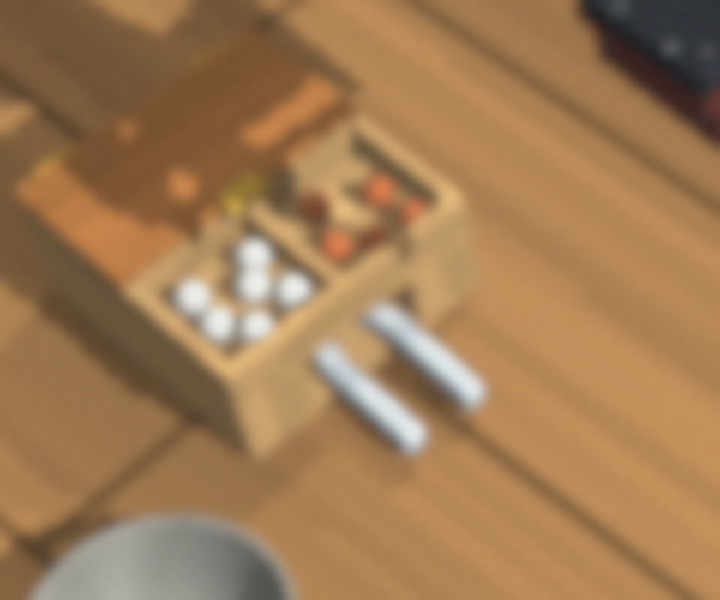

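View pics/t6.png

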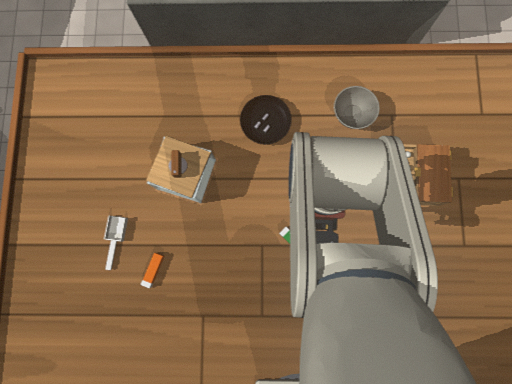

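```bash
python3 - <<'E'
from h import *
p=snap('scene')
g=lambda x,y,z=19: ray(p,((x+.5)/6-.5+110,(y+.5)/6-.5+110),z)[:2]
m=(g(415,446)+g(482,400))/2
d=np.array([0.055,0.9985]); print('handle mid',m,'outside',(m-np.array([601,-210.5]))@d)
t=snap('top'); crop(t,'k',150,130,215,205,10)
im=np.asarray(t['pixels']).astype(int)[130:205,150:215]
r,gg,b=im[...,0],im[...,1],im[...,2]
mask=((r-b>45)&(r<165)&(gg<105)).astype(np.uint8)
n,l,s,c=cv2.connectedComponentsWithStats(mask)
for i in range(1,n):
    if s[i,4]>40:
        pts=np.argwhere(l==i)[:,::-1]+[150,130]
        W=np.array([ray(t,q,105+21)[:2] for q in pts]); w,v=np.linalg.eigh(np.cov(W.T))
        rr=cv2.minAreaRect(W.astype(np.float32)); print(s[i],W.mean(0),'yaw',np.degrees(np.arctan2(v[1,1],v[0,1])),np.sqrt(w*12),rr)
E
```

```text
handle mid [ 606.68964756 -147.94888402] outside 62.77021991945694
[  0   0  65  26 800] [666.45965637 274.08505359] yaw 91.06581994175622 [ 49.65489017 158.03721647] ((656.7643432617188, 276.1034240722656), (149.79629516601562, 60.1528434753418), 89.83662414550781)
[ 21  20  29  28 527] [607.25214105 266.18154687] yaw 62.97796476167351 [61.10557713 70.33542984] ((606.767333984375, 268.0992126464844), (65.61154174804688, 63.70577621459961), 89.91678619384766)
[ 52  35  13  40 202] [544.14423201 208.58465557] yaw 171.7732920089426 [22.53194973 80.99425651] ((557.5194091796875, 213.3784942626953), (90.1258773803711, 27.185991287231445), 1.2537400722503662)
[28 68 19  7 61] [517.23313242 262.5499456 ] yaw 79.21809199746221 [11.1501619 40.9843334] ((515.8099365234375, 261.081298828125), (42.177391052246094, 12.695732116699219), 76.79632568359375)
```

View pics/k.png

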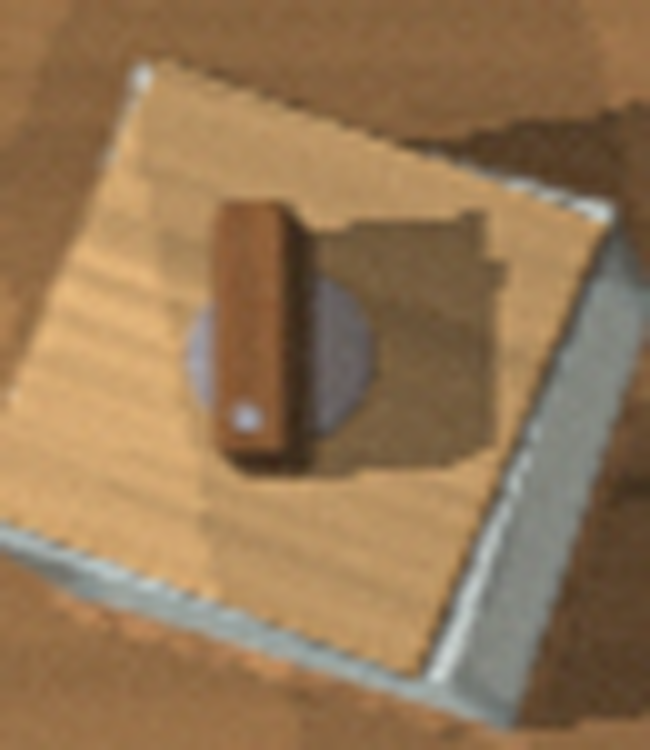

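```bash
python3 - <<'E'
from h import *
t=snap('top')
g=lambda x,y,z: ray(t,((x+.5)/10-.5+150,(y+.5)/10-.5+130),z)[:2]
an=lambda a,b: np.degrees(np.arctan2(*(b-a)[::-1]))
print('bar',an(g(250,453,136),g(250,205,136)),an(g(216,450,136),g(222,205,136)),an(g(284,455,136),g(280,205,136)))
print('lid',an(g(145,62,100),g(612,208,100))%90,an(g(612,208,100),g(417,676,100))%90)
c=(g(145,62,100)+g(417,676,100))/2; print('lid center',c, 'side',np.linalg.norm(g(145,62,100)-g(612,208,100)))
for n in ('lid_center','canister_mouth','bowl_center','tray_center','scoop_center'):
    print(n,[(round(d['score'],2),np.round(c2w(t,d['position'])).tolist()) for d in ctrl.spot_point(t,n)][:3])
st()
E
```

```text
bar 2.231319970538949 0.9346486219607304 3.0479036288902135
lid 72.13745369237564 69.07642492080859
lid center [606.71579719 291.05702229] side 119.02293467758142
lid_center [(0.7, [608.0, 289.0, 86.0])]
canister_mouth []
bowl_center [(0.82, [769.0, -148.0, 23.0]), (0.7, [611.0, 291.0, 2.0])]
tray_center [(0.86, [755.0, 83.0, 9.0])]
scoop_center [(0.72, [446.0, 469.0, 16.0])]
t 78.5 pos [505.3  -8.4 234.8] R
 [[ 0.998 -0.064  0.016]
 [-0.064 -0.998  0.006]
 [ 0.016 -0.007 -1.   ]] F [ 0.1 -0.4 -0.1] M [-0.14  0.06  0.  ] w 56.7 q [-0.044  0.235  1.897  0.008  0.994  0.015]
```

```bash
python3 -c "
from h import *
print(ctrl.close_job())"
```

```text
the job is handed in; nothing more can be done
None
```

The kit is packed and the job is handed in at about 78.5 s; the hand-in reports no verdict, so what follows rests on my own last checks.

- **Cases:** There were three clear bead cases. All three went into the canister and lay side by side inside, as seen in the picture before the lid went on. I left the green and orange look-alikes alone.
- **Lid:** It was set with the knob loose and sits level, with its centre within about 2 mm of the canister's in the last picture.
- **Knob:** I turned it clockwise until the torque jumped and then climbed at about 1 N m per rad, stopping at about 0.31 N m. On release it sprang back. The last picture puts it at about 2.77 rad, against the 2.74 expected for a squeeze of 0.14.
- **Pliers:** They were pulled out, turned end for end and slid in jaws first until they touched the end of the bay. The pictures put the handle ends about 60 mm outside the mouth.
- **Bystanders:** The bowl, tray and scoop still read at their starting places, and the arm is clear of everything.

Two readings did not agree fully:

- **Handle overhang:** It measures 63 mm, where 55 mm is expected at full depth. Even at 63 mm the jaws would be about 102 mm inside, well past the 85 mm needed.
- **Knob spring-back:** It sprang back about 0.1 rad, more than the torque alone suggested. That puts the squeeze just before release nearer 0.25 than 0.17 rad, still under the 0.4 limit.

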